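# Pack up the flat rest of a tube-boring cradle

## Task

Pack up the flat rest of the tube cradle with the two plain packers from the fitted case: tip each one up out of its pocket by pressing down its end over the thumb groove, until it stays up by itself, and take it by the raised end. Stack them squarely, one on the other, on the flat rest with no overhang, setting them down rather than dropping them. Leave the slotted packer in its pocket and everything else where it stands.

Things in the scene. Friction and masses are not known exactly. Their poses are not given: they have to be found in the camera images.
- packer_a: Plain ground-steel packer, a flat bar 100 mm (its x) by 50 mm (its y) by 8 mm thick, about 0.3 kg, the same as packer_b; no holes. Origin at the centre of its underside, z up through its thickness. It starts lying flat in one of the three pockets of the case, its top flush with the case's top.
- packer_b: The other plain ground-steel packer, 100 x 50 x 8 mm, about 0.3 kg. Origin at the centre of its underside, z up. It starts flat and flush in another pocket of the case.
- packer_slot: Slotted packer: the same outside size (100 x 50 x 8 mm, origin at the centre of its underside) with one lengthwise slot 56 x 16 mm milled through its middle. It lies flat in the remaining pocket and stays there.
- case: Fixed hardwood case, 150 mm (x) by 185 (y) by 51 high. Origin at the centre of its underside, z up; its -x side is nearer the robot. Three pockets, 53 mm wide, centre lines along x at y = -58, 0 and +58 mm, parted by webs 5 mm thick, as high as the top. Pocket floors lie 43 mm above the bench, from x = +10 to +65 mm; each packer starts centred at x = 13.5 mm, its -x end over the thumb groove.
- floor_end (a point): Middle of the edge where the pocket floors end (case x = 10, y = 0, z = 43 mm); axes as the case's. From here towards -x a ramp falls at 40 degrees for 53.5 mm. A packer whose -x end is pressed down turns about this edge, 3.5 mm from its middle, onto the ramp, slides about 7 mm down to the groove's bottom and stays there.
- groove (a point): Middle of the bottom of the V-shaped thumb groove that crosses all pockets (case x = -31, y = 0, z = 8.6 mm); axes as the case's. Its other side rises towards -x at 50 degrees to the case's top at x = -67 mm. A packer tipped up rests with its -x end here, tilted 40 degrees, its last 34 mm at +x clear above the case; that end's underside is about 22 mm above the case's top.
- cradle: Fixed cast-iron cradle for tubes. Origin on the bench under the middle of its flat rest, z up, x from the flat rest to the V rest. Base plate 340 x 130 x 16 mm from x = -75 to +265 mm; the flat rest is a steel block 124 mm (x) by 76 mm (y) with its level top 42 mm above the bench; the V rest, 116 mm high, stands at x = 190 to 240 mm, and two ribs 38 mm high at x = 68 to 188 mm, y = -45 and +45 mm.
- rest_pad (a point): Centre of the flat rest's top face, 42 mm above the bench; axes as the cradle's.
- tube_a: Upright alabaster tube, 50 mm in diameter, 160 mm high, loose. Origin at the centre of its underside. Bystander.
- tube_b: Upright alabaster tube, 50 mm in diameter, 130 mm high, loose. Origin at the centre of its underside. Bystander.
- cup: Alabaster cup, 72 mm in diameter, 75 mm high, loose. Origin at the centre of its underside. Bystander.
- offcut: Alabaster tube offcut, a ring 50 mm in diameter and 22 mm high, loose on the cradle's base plate between the two rests. Origin at the centre of its underside. Bystander.
- arbor: Black flanged lathe arbor standing on the bench, 72 mm in diameter, 100 mm high. Origin at the centre of its underside. Bystander.
- wrench: Steel wrench 180 mm long lying on the bench. Bystander.
- brush: Hand brush 200 mm long lying on the bench. Bystander.
Mind the look-alikes: they are no part of the job. Leave any blue or pink look-alike of the packer_b alone.

How it is judged:
By the outcome, as a careful person would: the job done as asked, in the order asked, and still so for the second after the job is handed in, with the robot touching nothing.
It also fails if it takes over 72 s, if anything falls off the work surface, if the arm or the gripper's body presses on something with over 40 N, if the wrist force passes 120 N, or if a joint passes its speed limit or range.

## Robot

A 7-joint arm with a two-finger parallel gripper is mounted at the origin on the work surface. World frame = base frame: x ahead of the robot, y to its left, z up, the work surface at z = 0. Lengths are in m, angles in rad, forces in N, time in s.
With the tool pointing down it reaches from about 0.4 to 0.85 m from the base axis. Payload 4.4 kg.
Tool frame: the origin (TCP) lies at the very end of the fingers, on their centre line; the grasp point (between the pads) lies 19 mm behind it; z points along the fingers, y is the line along which they close (so a half turn about z gives the same grasp; the last joint's range is limited). The gripper opens to 94 mm and grips with 3 to 60 N. Pads are 16 mm wide; open, the fingers measure 119 mm over their backs; the gripper's body (75 mm by 177 mm) begins 78 mm behind the grasp point.
Start: joints at [1.151, 0.628, 0.038, 1.517, -0.027, 0.996, -0.02], TCP at [0.225, -0.61, 0.205] pointing down, gripper open.
Joint ranges: [-3.06, 3.06], [-0.37, 2.12], [-1.25, 1.32], [0.18, 2.47], [-1.1, 4.24], [0.23, 1.98], [-2.94, 2.94]. Speed limits (rad/s): [2.57, 2.57, 3.14, 3.14, 3.14, 3.14, 3.14].

## Interface

Orientations are given as a unit quaternion [x, y, z, w].
In Python, from bench import arm, camera gives the robot as it stands. The module is installed in compiled form; this text tells all that it offers.
- The arm moves only by the tool apply_moves, never from a script. Its argument "deltas" is a list of rows, each a list of 3 entries, a list of its own where there are three numbers: the shift along the tool's x, y, z scaled (see below), then the turn, a rotation vector about the tool's x, y, z scaled (see below), then the finger opening in mm, from 0 to 94. In form: [[[dx, dy, dz], [ax, ay, az], jaw], ...]. A call has 1 to 5 rows; each row shifts and turns the commanded pose from where the row before left it, along the tool's axes as they then stand; what a row does not reach is not made up. The controller multiplies each number of a shift by 0.3 m and each number of a turn by pi rad. A row lasts 1/8 s, in which the tool goes at most 62.5 mm and 10.7 degrees, less where a joint would pass 70% of its speed; a pose out of reach is approached as far as the arm can. A call with a number of a shift or a turn outside -1 to 1 is refused whole. A call with a gripper value outside its range is refused whole. The fingers move at their own pace and stop on an object; "newtons" is the grip in N (left out, the last holds). Time passes only in rows, so rows that do not move let the fingers close. It gives the time, the measured TCP pose, the force, the opening and the grip force at its end, in the units of the state.
- arm.sense(): the state, without advancing time (a new reading comes with each control period).
- camera(name): name is "scene" or "top" or "wrist"; returns a dict with "image" (400x640x3 uint8, red, green, blue), "depth" (400x640 float32, m along the optical axis (not along the pixel's ray), 0 where there is no reading), "mtx" (3x3 intrinsics, pixels), "dist_coeffs" ([k1, k2, p1, p2, k3] as OpenCV has them; the pictures are not rectified), "R" (3x3) and "t" (3): a world point X has camera coordinates R X + t; the wrist camera has in their place "hand_eye" (4x4, takes a point from camera to tool coordinates, whose origin is the TCP and whose axes are the flange's). Camera axes: x right, y down, z forward; pixel columns grow to the right and rows downward; lengths in m; the calibration is good to about 2 mm. A picture is of the moment at which its call begins: read the wrist's pose just before it.
- arm.finish_job(): hands the job in; it is judged then, once.
The state is a dict: "t": time; "joint_positions": joint angles; "qd": joint speeds; "joint_efforts": joint torques, N m; "tool_pos": TCP position; "tcp_rot": TCP orientation; "contact_force": force on the tool from outside, world axes, zero at the start; "torque": the same for the moment, N m; "finger_gap": finger opening in m; "finger_force": force on a finger pad.
Only numpy, scipy, OpenCV 4.12 (cv2) and the standard library are available. Lean on these libraries where they do the work, as an engineer would, in place of code of your own. Each camera call takes 0.05 s, during which the arm holds its last target. There are 200 camera calls.

## Working session

There is one attempt and no reset: what is moved stays moved. The work goes in short steps, Python scripts to look and compute and a tool call to move; the robot and the scene stay as the last step left them, time stands still between calls to the robot, and variables do not carry over. Pictures are saved under pics/ and viewed, at most 10 in all, crops included, and the job is handed in when it is done.

Besides the shell and the picture viewer there is one more tool, called after ">>>" as name(argument=value, ...), one argument or row to a line, values as JSON. apply_moves: Moves the arm, as the interface text tells. Shifts and turns lie within -1 to 1; 1 stands for 0.3 m of shift or pi rad of turn. Its arguments: {"type":"object","properties":{"deltas":{"type":"array"},"newtons":{"type":"number"}},"required":["deltas"]}

```bash
mkdir -p pics; ls; python3 - <<'E'
from bench import arm,camera
import cv2,numpy as np
print(arm.sense())
for n in ["scene","top"]:
    c=camera(n); cv2.imwrite(f"pics/{n}0.png",c["image"][:,:,::-1]); np.savez(f"{n}0.npz",**c)
    print(n,c["mtx"],c["dist_coeffs"],c["R"],c["t"])
E
```

```text
pics
{'t': 0.0, 'joint_positions': array([ 1.15119106,  0.6293037 ,  0.03844429,  1.51836828, -0.02702121,
        0.99627995, -0.01997292]), 'qd': array([-6.45285399e-04,  1.44885801e-03,  1.40927746e-03,  1.30462376e-03,
       -1.26647365e-05, -2.52962926e-03,  6.84587222e-04]), 'joint_efforts': array([ 1.13816463e-04, -5.49728215e+01,  1.14355981e+00, -1.86631572e+01,
       -5.22658078e-02,  2.35261093e-02,  1.84173550e-04]), 'tool_pos': array([ 0.22500789, -0.60910664,  0.20458156]), 'tcp_rot': array([ 9.84391875e-01,  1.75988034e-01, -1.64767192e-04, -9.05875393e-04]), 'contact_force': array([0.38357762, 0.37332174, 1.01419371]), 'torque': array([ 0.02141336, -0.02229398,  0.00126167]), 'finger_force': 0.0, 'finger_gap': 0.09411680788420157}
scene [[447.96051408   0.         325.83218607]
 [  0.         447.96051408 196.97230984]
 [  0.           0.           1.        ]] [0.0216286 0.        0.        0.        0.       ] [[ 7.46238102e-01  6.65679049e-01 -3.14869918e-04]
 [ 5.22104228e-01 -5.85581465e-01 -6.20081868e-01]
 [-4.12959890e-01  4.62564321e-01 -7.84537047e-01]] [-0.38138161 -0.23596962  1.68434815]
top [[444.45680124   0.         317.24771132]
 [  0.         444.45680124 204.36865525]
 [  0.           0.           1.        ]] [-0.08356205  0.          0.          0.          0.        ] [[ 0.05317872 -0.99857623  0.00418829]
 [-0.97150537 -0.05270629 -0.23108304]
 [ 0.23097478  0.00821975 -0.97292502]] [-0.03181668  0.55238883  1.32314368]
```

View pics/top0.png

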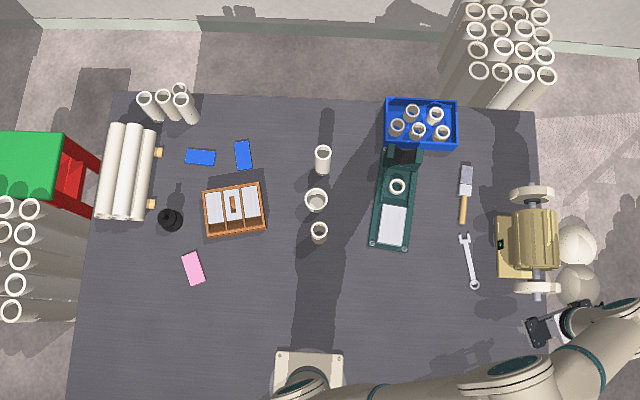

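View pics/scene0.png

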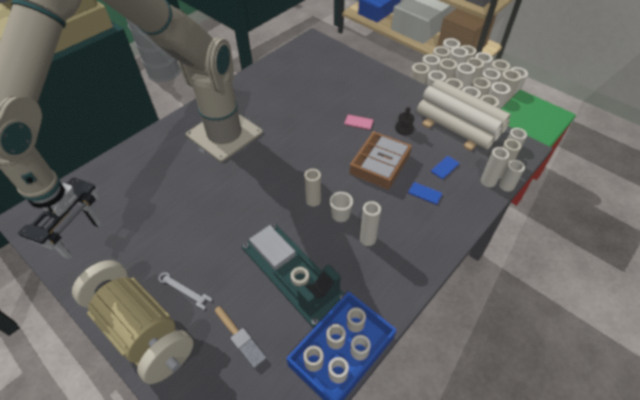

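Top view: the case is at (234,210) with three grey packers. The middle one (233,205) has a dark slot; the left (214,207) and right (252,200) are plain. The flat rest is the pale rectangle at (391,226). The look-alikes are blue at (200,156) and (243,154) and pink at (193,268), all on the bench. So the plain grey pair in the outer pockets fits the description. I'll measure and confirm with a crop.

```bash
cat > h.py <<'E'
import numpy as np,cv2
from scipy.spatial.transform import Rotation as Ro
def ray(c,px,z):
    u=cv2.undistortPoints(np.array(px,float).reshape(-1,1,2),c["mtx"],c["dist_coeffs"])[:,0]
    d=np.c_[u,np.ones(len(u))]@c["R"]; o=-c["R"].T@c["t"]
    return o+d*((z-o[2])/d[:,2])[:,None]
def proj(c,X):
    return cv2.projectPoints(np.array(X,float).reshape(-1,1,3),cv2.Rodrigues(c["R"])[0],c["t"],c["mtx"],c["dist_coeffs"])[0][:,0]
def depthpts(c,m):
    v,u=np.nonzero(m&(c["depth"]>0)); z=c["depth"][v,u]
    q=cv2.undistortPoints(np.c_[u,v].astype(float).reshape(-1,1,2),c["mtx"],c["dist_coeffs"])[:,0]
    return (np.c_[q,np.ones(len(q))]*z[:,None]-c["t"])@c["R"]
def rect(P):
    (cx,cy),(w,h),a=cv2.minAreaRect((P[:,:2]*1000).astype(np.float32)); 
    return np.round([cx,cy,w,h,a],1)
E
python3 - <<'E'
from h import *
from collections import Counter
for n,boxes in [("top",[("case",195,175,275,245,.051),("rest",370,195,415,250,.042)]),("scene",[("case",340,125,420,195,.051),("rest",240,215,305,275,.042)])]:
    c=dict(np.load(n+"0.npz")); hsv=cv2.cvtColor(c["image"],cv2.COLOR_RGB2HSV)
    for nm,x0,y0,x1,y1,z in boxes:
        m=np.zeros((400,640),bool); b=np.s_[y0:y1,x0:x1]
        m[b]=(hsv[b][...,1]<50)&(hsv[b][...,2]>(140 if n=="top" else 110))
        N,L,S,C=cv2.connectedComponentsWithStats(m.astype(np.uint8),connectivity=4)
        for i in range(1,N):
            if S[i,4]>80:
                k=cv2.findContours((L==i).astype(np.uint8),0,1)[0][0][:,0]
                print(n,nm,S[i],C[i].round(1),"rect@z",rect(ray(c,k,z)),"depth z",np.median(depthpts(c,L==i)[:,2]).round(4), (ray(c,[C[i]],z)[0]*1000).round(1))
        if nm=="case":
            m[:]=0; m[b]=((hsv[b][...,0]<25)&(hsv[b][...,1]>80)&(hsv[b][...,2]>50))
            P=depthpts(c,m); P=P[P[:,2]>.046]; print(" top rect by depth",rect(P),np.median(P[:,2]))
            im=cv2.resize(c["image"][b],None,fx=7,fy=7,interpolation=cv2.INTER_CUBIC); cv2.imwrite(f"pics/{n}_case.png",im[:,:,::-1])
E
```

```text
top case [241 185  20  33 492] [250.5 201.4] rect@z [555.4 209.6 100.7  50.1  12.9] depth z 0.0503 [554.9 209.4  51. ]
top case [223 188  20  33 415] [232.3 204.2] rect@z [543.  266.3 101.7  50.4  12.8] depth z 0.0502 [542.7 266.1  51. ]
top case [205 191  19  33 494] [214.1 207.3] rect@z [529.9 322.9 101.2  51.3  12.6] depth z 0.0503 [529.2 323.1  51. ]
 top rect by depth [529.2 263.4 152.5 186.8  12.6] 0.050224028189475654
top rest [377 204  30  43 985] [391.7 224.9] rect@z [ 505.8 -240.    78.6  127.8   83.2] depth z 0.0414 [ 504.9 -239.9   42. ]
scene case [ 361  136   47   42 1081] [384.3 156.3] rect@z [541.5 270.1 105.4 171.1  12.7] depth z 0.052 [543.3 266.6  51. ]
 top rect by depth [529.5 263.9 148.9 187.3  12.9] 0.05100193755043159
scene rest [ 249  225   46   42 1019] [271.6 245.2] rect@z [ 507.  -237.5   82.1  131.    82.6] depth z 0.042 [ 508.5 -238.9   42. ]
```

View pics/top_case.png

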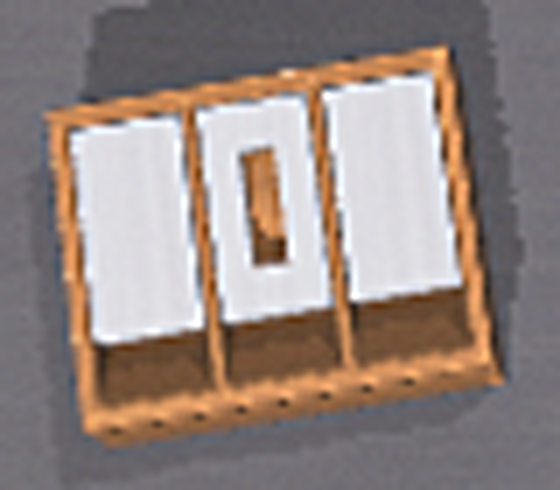

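The crop confirms it: both outer pockets hold plain packers and the middle one has the slot. The case origin is about (0.530, 0.263) at 12.7° yaw, and the rest is about (0.506, -0.239) at -7°. Next, a helper to work out the move rows.

```bash
cat >> h.py <<'E'
CASE=(np.array([.5298,.2634,0]),12.7); CRA=(np.array([.5065,-.2392,0]),-7.0)
def loc(f,p): return f[0]+Ro.from_euler("z",f[1],degrees=True).apply(np.array(p)/1000)
def tool(yaw,tilt=0): # z down, x towards yaw; tilt deg: z leans towards +x
    return Ro.from_euler("z",yaw,degrees=True)*Ro.from_euler("x",180,degrees=True)*Ro.from_euler("y",tilt,degrees=True)
def plan(wps,start=None,step=.058):
    """wps: list of (pos, Rotation, jaw, nrows or None). prints rows; simulates the rounding."""
    from bench import arm
    if start is None:
        s=arm.sense(); p,R=np.array(s["tool_pos"]),Ro.from_quat(s["tcp_rot"])
    else: p,R=start
    out=[]
    for P,Rt,jaw,n in wps:
        ang=(R.inv()*Rt).magnitude(); n=n or max(1,int(np.ceil(max(np.linalg.norm(P-p)/step,np.degrees(ang)/10))))
        for i in range(n):
            k=n-i; d=np.round(R.inv().apply((P-p)/k)/.3,3)+0.; a=np.round((R.inv()*Rt).as_rotvec()/k/np.pi,3)+0.
            out.append([d.tolist(),a.tolist(),jaw]); p=p+R.apply(d*.3); R=R*Ro.from_rotvec(a*np.pi)
    for i in range(0,len(out),5): print(str(out[i:i+5]).replace(" ",""))
    print("end",p.round(4))
    return p,R
E
python3 - <<'E'
from h import *
T=tool(12.7)
print(tool(0,40).apply([0,0,1]), tool(0,40).apply([1,0,0]))
plan([(np.array([.35,-.45,.27]),tool(17),0,None),(np.array([.5,-.1,.27]),tool(14),0,None),(loc(CASE,[-28,-58,270]),T,0,None)])
E
```

```text
[ 6.42787610e-01 -9.38133875e-17 -7.66044443e-01] [7.66044443e-01 7.87187789e-17 6.42787610e-01]
[[[0.144,-0.088,-0.054],[0.0,0.0,0.005],0],[[0.142,-0.091,-0.054],[0.0,0.0,0.004],0],[[0.141,-0.093,-0.055],[0.0,0.0,0.005],0],[[0.14,-0.094,-0.054],[-0.001,0.0,0.004],0],[[0.117,-0.138,0.0],[0.0,0.0,0.002],0]]
[[[0.116,-0.139,0.0],[0.0,0.0,0.002],0],[[0.115,-0.14,0.0],[0.0,0.0,0.003],0],[[0.114,-0.141,0.0],[0.0,0.0,0.002],0],[[0.113,-0.142,-0.001],[0.0,0.0,0.003],0],[[0.112,-0.143,0.0],[0.0,0.0,0.002],0]]
[[[0.111,-0.144,-0.001],[0.0,0.0,0.003],0],[[0.049,-0.16,0.0],[0.0,0.0,0.001],0],[[0.048,-0.16,0.0],[0.0,0.0,0.001],0],[[0.047,-0.16,0.0],[0.0,0.0,0.001],0],[[0.047,-0.161,0.0],[0.0,0.0,0.001],0]]
[[[0.047,-0.161,-0.001],[0.0,0.0,0.002],0],[[0.045,-0.16,0.0],[0.0,0.0,0.001],0]]
end [0.5152 0.2005 0.27  ]
```

>>> apply_moves(
  deltas=[
    [[0.144, -0.088, -0.054], [0, 0, 0.005], 0],
    [[0.142, -0.091, -0.054], [0, 0, 0.004], 0],
    [[0.141, -0.093, -0.055], [0, 0, 0.005], 0],
    [[0.14, -0.094, -0.054], [0, 0, 0.004], 0],
    [[0.117, -0.138, 0], [0, 0, 0.002], 0],
  ],
)

```text
t: 0.72
tool_pos: [0.3737, -0.3999, 0.2715]
tcp_rot: [0.989, 0.145, 0.001, 0.001]
contact_force: [0.1, 0.2, 0.3]
finger_gap: 0.0477
finger_force: 0.0
```

>>> apply_moves(
  deltas=[
    [[0.116, -0.139, 0], [0, 0, 0.002], 0],
    [[0.115, -0.14, 0], [0, 0, 0.003], 0],
    [[0.114, -0.141, 0], [0, 0, 0.002], 0],
    [[0.113, -0.142, 0], [0, 0, 0.003], 0],
    [[0.112, -0.143, 0], [0, 0, 0.002], 0],
  ],
)

```text
t: 1.35
tool_pos: [0.479, -0.1489, 0.2705]
tcp_rot: [0.992, 0.126, -0.0, 0.0]
contact_force: [1.6, 0.1, 0.2]
finger_gap: 0.0007
finger_force: 0.0
```

>>> apply_moves(
  deltas=[
    [[0.111, -0.144, 0], [0, 0, 0.003], 0],
    [[0.049, -0.16, 0], [0, 0, 0.001], 0],
    [[0.048, -0.16, 0], [0, 0, 0.001], 0],
    [[0.047, -0.16, 0], [0, 0, 0.001], 0],
    [[0.047, -0.161, 0], [0, 0, 0.001], 0],
  ],
)

```text
t: 1.98
tool_pos: [0.5099, 0.1015, 0.2704]
tcp_rot: [0.993, 0.115, -0.0, 0.0]
contact_force: [0.1, -0.3, 0.2]
finger_gap: 0.0003
finger_force: 0.0
```

```bash
python3 - <<'E'
from h import *
T=tool(12.7)
from bench import arm; print(arm.sense()["joint_positions"].round(2))
plan([(loc(CASE,[-28,-58,230]),T,0,2),(loc(CASE,[-28,-58,80]),T,0,3)])
E
```

```text
[-0.18  0.37 -0.1   1.79  0.04  0.99 -1.63]
[[[0.047,-0.159,0.067],[0.0,0.0,0.001],0],[[0.046,-0.159,0.067],[0.0,0.0,0.002],0],[[0.0,0.0,0.167],[0.0,0.0,0.0],0],[[0.0,0.0,0.167],[0.0,0.0,0.0],0],[[0.0,0.0,0.166],[0.0,0.0,0.0],0]]
end [0.5153 0.2007 0.0801]
```

>>> apply_moves(
  deltas=[
    [[0.047, -0.159, 0.067], [0, 0, 0.001], 0],
    [[0.046, -0.159, 0.067], [0, 0, 0.002], 0],
    [[0, 0, 0.167], [0, 0, 0], 0],
    [[0, 0, 0.166], [0, 0, 0], 0],
    [[0, 0, 0.1], [0, 0, 0], 0],
  ],
)

```text
t: 2.6
tool_pos: [0.5141, 0.1988, 0.0979]
tcp_rot: [0.994, 0.111, -0.002, 0.001]
contact_force: [-0.2, -0.2, -0.7]
finger_gap: 0.0008
finger_force: 0.0
```

```bash
python3 - <<'E'
from h import *
T=tool(12.7)
plan([(loc(CASE,[-28,-58,55]),T,0,2),(loc(CASE,[-28,-58,35]),T,0,3),(loc(CASE,[-28,-58,29]),T,0,2),(loc(CASE,[-32,-58,25.0]),T,0,2)])
E
```

```text
[[[0.003,-0.003,0.071],[0.0,0.001,0.0],0],[[0.002,-0.002,0.072],[0.0,0.0,0.0],0],[[0.0,0.0,0.022],[0.0,0.0,0.0],0],[[0.0,0.0,0.022],[0.0,0.0,0.0],0],[[0.0,0.0,0.023],[0.0,0.0,0.0],0]]
[[[0.0,0.0,0.01],[0.0,0.0,0.0],0],[[0.0,0.0,0.01],[0.0,0.0,0.0],0],[[-0.006,0.0,0.006],[0.0,0.0,0.0],0],[[-0.007,0.0,0.007],[0.0,0.0,0.0],0]]
end [0.5113 0.1996 0.025 ]
```

>>> apply_moves(
  deltas=[
    [[0.003, -0.003, 0.06], [0, 0, 0], 0],
    [[0.002, -0.002, 0.06], [0, 0, 0], 0],
    [[0, 0, 0.02], [0, 0, 0], 0],
    [[0, 0, 0.02], [0, 0, 0], 0],
    [[0, 0, 0.02], [0, 0, 0], 0],
  ],
)

```text
t: 3.22
tool_pos: [0.517, 0.2011, 0.0467]
tcp_rot: [0.994, 0.111, 0.0, -0.0]
contact_force: [-0.8, 0.6, -0.0]
finger_gap: 0.0004
finger_force: 0.2
```

>>> apply_moves(
  deltas=[
    [[-0.003, 0.001, 0.015], [0, 0, 0], 0],
    [[-0.002, 0, 0.015], [0, 0, 0], 0],
    [[0, 0, 0.015], [0, 0, 0], 0],
    [[0, 0, 0.015], [0, 0, 0], 0],
    [[0, 0, 0], [0, 0, 0], 0],
  ],
)

```text
t: 3.85
tool_pos: [0.5153, 0.2004, 0.0283]
tcp_rot: [0.994, 0.111, -0.0, 0.0]
contact_force: [-0.9, 1.2, 1.1]
finger_gap: 0.0005
finger_force: 0.6
```

Now follow the ramp 4 mm towards -x and down, then lift and look.

>>> apply_moves(
  deltas=[
    [[-0.004, 0, 0.004], [0, 0, 0], 0],
    [[-0.005, 0, 0.004], [0, 0, 0], 0],
    [[-0.004, 0, 0.004], [0, 0, 0], 0],
    [[0, 0, 0], [0, 0, 0], 0],
    [[0, 0, 0], [0, 0, 0], 0],
  ],
)

```text
t: 4.47
tool_pos: [0.5113, 0.1995, 0.0248]
tcp_rot: [0.994, 0.111, -0.0, 0.0]
contact_force: [-0.0, 0.5, 2.1]
finger_gap: 0.0005
finger_force: 0.9
```

```bash
python3 - <<'E'
from h import *
from bench import camera
c=camera("scene"); im=cv2.resize(c["image"][120:205,335:430],None,fx=6,fy=6,interpolation=cv2.INTER_CUBIC); cv2.imwrite("pics/press1.png",im[:,:,::-1])
E
```

```text
(no output)
```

View pics/press1.png

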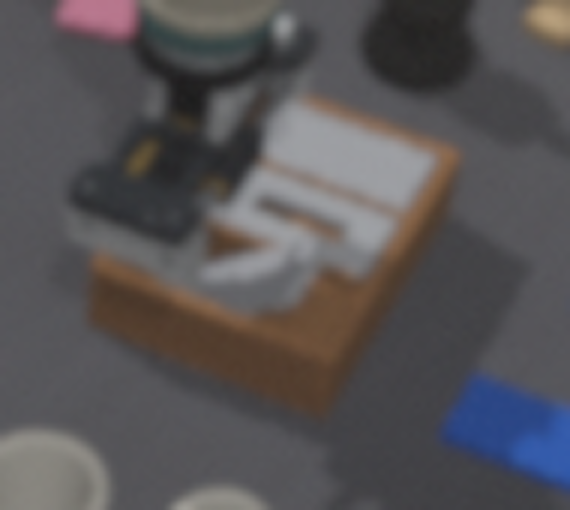

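The packer is tipped: its raised end shows at about crop (270,270), with its slope running down into the groove under the finger. Lift clear and check it stays up.

>>> apply_moves(
  deltas=[
    [[-0.002, 0, -0.03], [0, 0, 0], 0],
    [[0, 0, -0.1], [0, 0, 0], 0],
    [[0, 0, -0.15], [0, 0, 0], 70],
    [[-0.1, 0, -0.1], [0, 0.05, 0], 70],
    [[-0.1, 0, 0], [0, 0.05, 0], 70],
  ],
)

```text
t: 5.15
tool_pos: [0.4751, 0.1747, 0.1386]
tcp_rot: [0.989, 0.104, 0.102, 0.011]
contact_force: [0.6, -0.5, 0.1]
finger_gap: 0.027
finger_force: 0.0
```

```bash
cat >> h.py <<'E'
def tipped(ypk):
    from bench import camera
    for n in ["scene","top"]:
        c=camera(n); P=depthpts(c,np.ones((400,640),bool)); Q=Ro.from_euler("z",-CASE[1],degrees=True).apply(P-CASE[0])*1000
        q=Q[(abs(Q[:,1]-ypk)<22)&(Q[:,0]>-20)&(Q[:,0]<55)&(Q[:,2]>30)&(Q[:,2]<100)]
        if len(q)<10: print(n,"few",len(q)); continue
        k=np.polyfit(q[:,0],q[:,2],1); hi=q[q[:,2]>60]
        print(n,len(q),"tilt",np.degrees(np.arctan(k[0])).round(1),"z at x=20",np.polyval(k,20).round(1),"zmax",q[:,2].max().round(1),"xmax",q[:,0].max().round(1),"y rng",hi[:,1].min().round(1) if len(hi) else None,hi[:,1].max().round(1) if len(hi) else None)
E
python3 - <<'E'
from h import *
tipped(-58)
G=tool(12.7,40)
plan([(loc(CASE,[31.2-51.4,-58,62.1+61.3]),G,70,None),(loc(CASE,[31.2-7.7,-58,62.1+9.2]),G,70,2),(loc(CASE,[31.2,-58,62.1]),G,70,1)])
E
```

```text
scene 218 tilt 11.6 z at x=20 54.7 zmax 81.0 xmax 54.3 y rng -79.7 -36.1
top 266 tilt 39.0 z at x=20 60.6 zmax 82.5 xmax 45.7 y rng -80.0 -36.1
[[[0.053,-0.02,0.025],[0.005,0.053,0.001],70],[[0.048,-0.02,0.034],[0.005,0.053,0.0],70],[[0.042,-0.018,0.043],[0.004,0.053,0.001],70],[[0.0,0.0,0.113],[0.0,0.0,0.0],70],[[0.0,-0.001,0.113],[0.0,0.0,0.0],70]]
[[[0.0,0.0,0.04],[0.0,0.0,0.0],70]]
end [0.5729 0.2137 0.0621]
```

>>> apply_moves(
  deltas=[
    [[0.053, -0.02, 0.025], [0.004, 0.053, 0], 70],
    [[0.048, -0.02, 0.034], [0.004, 0.053, 0], 70],
    [[0.042, -0.018, 0.043], [0.004, 0.053, 0], 70],
    [[0, 0, 0.06], [0, 0, 0], 70],
    [[0, 0, 0], [0, 0, 0], 70],
  ],
)

```text
t: 5.88
tool_pos: [0.5497, 0.189, 0.1652]
tcp_rot: [0.97, 0.106, 0.219, 0.01]
contact_force: [0.3, 0.4, -0.5]
finger_gap: 0.0699
finger_force: 0.0
```

```bash
python3 - <<'E'
from h import *
G=tool(12.7,40)
plan([(loc(CASE,[31.2-7.7,-58,62.1+9.2]),G,70,2),(loc(CASE,[31.2,-58,62.1]),G,70,2)])
E
```

```text
[[[-0.035,-0.043,0.154],[0.011,0.042,0.003],70],[[-0.055,-0.036,0.149],[0.01,0.041,0.003],70],[[0.0,0.0,0.02],[0.0,0.0,0.0],70],[[0.0,0.0,0.02],[0.0,0.0,0.0],70]]
end [0.5731 0.2136 0.0621]
```

```bash
python3 - <<'E'
from h import *
from bench import arm; print(arm.sense()["joint_positions"].round(2))
G=tool(12.7,40)
plan([(loc(CASE,[31.2-51.4,-58,62.1+61.3]),G,70,5)])
E
```

```text
[-0.45  0.45 -0.07  2.19  1.14  0.23 -2.94]
[[[-0.026,-0.014,0.018],[0.004,0.017,0.001],70],[[-0.027,-0.014,0.017],[0.004,0.017,0.001],70],[[-0.027,-0.014,0.015],[0.004,0.016,0.001],70],[[-0.028,-0.013,0.014],[0.005,0.017,0.002],70],[[-0.029,-0.013,0.013],[0.004,0.016,0.001],70]]
end [0.523  0.2025 0.1234]
```

The arm hit the joint limits of j6 and j7. A half-turned grasp should suit the forward tilt, with j5 swinging round, so I'll turn the tool half a turn in free space first.

```bash
python3 - <<'E'
from h import *
plan([(loc(CASE,[-20,-58,190]),tool(12.7),70,5)])
E
```

```text
[[[-0.007,-0.011,-0.022],[0.004,-0.028,0.0],70],[[-0.009,-0.012,-0.022],[0.005,-0.028,0.0],70],[[-0.011,-0.012,-0.02],[0.004,-0.028,0.0],70],[[-0.012,-0.012,-0.019],[0.004,-0.027,-0.001],70],[[-0.014,-0.012,-0.019],[0.005,-0.028,0.0],70]]
end [0.5229 0.2025 0.1901]
```

>>> apply_moves(
  deltas=[
    [[-0.007, -0.011, -0.022], [0.004, -0.028, 0], 70],
    [[-0.009, -0.012, -0.022], [0.005, -0.028, 0], 70],
    [[-0.011, -0.012, -0.02], [0.004, -0.028, 0], 70],
    [[-0.012, -0.012, -0.019], [0.004, -0.028, 0], 70],
    [[-0.014, -0.012, -0.019], [0.005, -0.028, 0], 70],
  ],
)

```text
t: 6.5
tool_pos: [0.5236, 0.2011, 0.1893]
tcp_rot: [0.994, 0.108, 0.006, 0.001]
contact_force: [1.1, -0.6, -0.9]
finger_gap: 0.0699
finger_force: 0.0
```

>>> apply_moves(
  deltas=[
    [[0, 0, 0], [0, 0, -0.056], 70],
    [[0, 0, 0], [0, 0, -0.056], 70],
    [[0, 0, 0], [0, 0, -0.056], 70],
    [[0, 0, 0], [0, 0, -0.056], 70],
    [[0, 0, 0], [0, 0, -0.056], 70],
  ],
)

```text
t: 7.12
tool_pos: [0.5236, 0.2008, 0.1887]
tcp_rot: [0.852, 0.523, 0.006, 0.004]
contact_force: [-0.3, -0.4, 0.3]
finger_gap: 0.0699
finger_force: 0.0
```

>>> apply_moves(
  deltas=[
    [[0, 0, 0], [0, 0, -0.056], 70],
    [[0, 0, 0], [0, 0, -0.056], 70],
    [[0, 0, 0], [0, 0, -0.056], 70],
    [[0, 0, 0], [0, 0, -0.056], 70],
    [[0, 0, 0], [0, 0, -0.056], 70],
  ],
)

```text
t: 7.75
tool_pos: [0.5235, 0.2006, 0.1888]
tcp_rot: [0.548, 0.836, 0.003, 0.006]
contact_force: [-0.5, 1.3, -0.2]
finger_gap: 0.0704
finger_force: 0.0
```

>>> apply_moves(
  deltas=[
    [[0, 0, 0], [0, 0, -0.056], 70],
    [[0, 0, 0], [0, 0, -0.056], 70],
    [[0, 0, 0], [0, 0, -0.056], 70],
    [[0, 0, 0], [0, 0, -0.056], 70],
    [[0, 0, 0], [0, 0, -0.056], 70],
  ],
)

```text
t: 8.38
tool_pos: [0.5234, 0.2006, 0.1887]
tcp_rot: [0.14, 0.99, 0.0, 0.007]
contact_force: [0.1, -0.2, -0.3]
finger_gap: 0.0698
finger_force: 0.0
```

```bash
python3 - <<'E'
from h import *
from bench import arm; s=arm.sense(); print(s["t"],s["tool_pos"].round(4),s["joint_positions"].round(2))
plan([(loc(CASE,[-20,-58,190]),tool(192.7),70,None)])
plan([(loc(CASE,[-20,-58,190]),tool(192.7,-40),70,10)],start=(loc(CASE,[-20,-58,190]),tool(192.7)))
print(tool(192.7,-40).apply([0,0,1]))
E
```

```text
8.375 [0.5234 0.2006 0.1887] [ 0.27  0.8  -1.21  1.78  0.83  1.16  0.08]
[[[0.001,0.002,-0.001],[0.0,0.001,-0.053],70],[[0.001,0.002,-0.002],[0.0,0.002,-0.053],70],[[0.0,0.002,-0.001],[0.0,0.001,-0.054],70]]
end [0.523  0.2024 0.1899]
[[[0.0,0.0,0.0],[0.0,-0.022,0.0],70],[[0.0,0.0,0.0],[0.0,-0.022,0.0],70],[[0.0,0.0,0.0],[0.0,-0.022,0.0],70],[[0.0,0.0,0.0],[0.0,-0.022,0.0],70],[[0.0,0.0,0.0],[0.0,-0.022,0.0],70]]
[[[0.0,0.0,0.0],[0.0,-0.022,0.0],70],[[0.0,0.0,0.0],[0.0,-0.023,0.0],70],[[0.0,0.0,0.0],[0.0,-0.022,0.0],70],[[0.0,0.0,0.0],[0.0,-0.023,0.0],70],[[0.0,0.0,0.0],[0.0,-0.022,0.0],70]]
end [0.523  0.2024 0.19  ]
[ 0.62706152  0.14131442 -0.76604444]
```

>>> apply_moves(
  deltas=[
    [[0.001, 0.002, -0.001], [0, 0.001, -0.053], 70],
    [[0.001, 0.002, -0.002], [0, 0.002, -0.053], 70],
    [[0, 0.002, -0.001], [0, 0.001, -0.054], 70],
    [[0, 0, 0], [0, -0.022, 0], 70],
    [[0, 0, 0], [0, -0.022, 0], 70],
  ],
)

```text
t: 9.0
tool_pos: [0.5232, 0.2026, 0.1898]
tcp_rot: [-0.107, 0.992, 0.007, 0.07]
contact_force: [0.0, -0.1, 0.8]
finger_gap: 0.0699
finger_force: 0.0
```

>>> apply_moves(
  deltas=[
    [[0, 0, 0], [0, -0.022, 0], 70],
    [[0, 0, 0], [0, -0.022, 0], 70],
    [[0, 0, 0], [0, -0.022, 0], 70],
    [[0, 0, 0], [0, -0.022, 0], 70],
    [[0, 0, 0], [0, -0.022, 0], 70],
  ],
)

```text
t: 9.62
tool_pos: [0.5237, 0.2017, 0.19]
tcp_rot: [-0.104, 0.965, 0.024, 0.241]
contact_force: [0.4, 0.2, -0.1]
finger_gap: 0.07
finger_force: 0.0
```

```bash
python3 - <<'E'
from h import *
from bench import arm; s=arm.sense(); print(s["t"],s["tool_pos"].round(4),s["joint_positions"].round(2))
R=Ro.from_quat(s["tcp_rot"]); print((tool(192.7,-40).inv()*R).as_rotvec(degrees=True).round(1))
plan([(loc(CASE,[31.2-51.4,-58,62.1+90]),tool(192.7,-40),70,5)])
E
```

```text
9.625 [0.5237 0.2017 0.19  ] [ 0.24  0.57 -1.08  2.25  1.51  0.7  -0.16]
[ 0.4 12.   0.2]
[[[0.012,0.001,0.022],[0.0,-0.013,0.0],70],[[0.013,0.001,0.022],[-0.001,-0.013,0.0],70],[[0.014,0.0,0.021],[0.0,-0.014,0.0],70],[[0.015,0.001,0.02],[-0.001,-0.013,-0.001],70],[[0.016,0.0,0.02],[0.0,-0.014,0.0],70]]
end [0.5229 0.2024 0.152 ]
```

>>> apply_moves(
  deltas=[
    [[0.012, 0.001, 0.022], [0, -0.013, 0], 70],
    [[0.013, 0.001, 0.022], [0, -0.013, 0], 70],
    [[0.014, 0, 0.021], [0, -0.014, 0], 70],
    [[0.015, 0.001, 0.02], [0, -0.013, 0], 70],
    [[0.016, 0, 0.02], [0, -0.014, 0], 70],
  ],
)

```text
t: 10.25
tool_pos: [0.5276, 0.2033, 0.1537]
tcp_rot: [-0.102, 0.935, 0.032, 0.339]
contact_force: [-2.2, 0.2, 1.8]
finger_gap: 0.0701
finger_force: 0.0
```

```bash
python3 - <<'E'
from h import *
from bench import arm; s=arm.sense(); print(s["t"],s["tool_pos"].round(4),s["joint_positions"].round(2))
R=Ro.from_quat(s["tcp_rot"]); G=tool(192.7,-40);print((G.inv()*R).as_rotvec(degrees=True).round(1))
plan([(loc(CASE,[31.2-12.9,-58,62.1+15.3]),G,70,5),(loc(CASE,[31.2,-58,62.1]),G,70,4)])
E
```

```text
10.25 [0.5276 0.2033 0.1537] [ 0.19  0.83 -1.22  2.47  2.01  1.14 -0.67]
[ 0.7  0.2 -0. ]
[[[0.015,0.001,0.053],[-0.001,0.0,0.0],70],[[0.015,0.001,0.054],[-0.001,0.0,0.0],70],[[0.016,0.0,0.053],[-0.001,0.0,0.0],70],[[0.015,0.0,0.054],[0.0,0.0,0.0],70],[[0.016,0.0,0.053],[-0.001,-0.001,0.0],70]]
[[[0.0,0.0,0.017],[0.0,0.0,0.0],70],[[0.0,0.0,0.017],[0.0,0.0,0.0],70],[[0.0,0.0,0.016],[0.0,0.0,0.0],70],[[0.0,0.0,0.017],[0.0,0.0,0.0],70]]
end [0.573  0.2136 0.0621]
```

>>> apply_moves(
  deltas=[
    [[0.015, 0.001, 0.053], [0, 0, 0], 70],
    [[0.015, 0.001, 0.054], [0, 0, 0], 70],
    [[0.016, 0, 0.053], [0, 0, 0], 70],
    [[0.015, 0, 0.054], [0, 0, 0], 70],
    [[0.016, 0, 0.053], [0, 0, 0], 70],
  ],
)

```text
t: 10.88
tool_pos: [0.5602, 0.2112, 0.0759]
tcp_rot: [-0.101, 0.935, 0.033, 0.338]
contact_force: [0.6, -0.1, -1.4]
finger_gap: 0.0699
finger_force: 0.0
```

```bash
python3 - <<'E'
from h import *
from bench import arm; s=arm.sense(); print(s["t"],s["tool_pos"].round(4),s["joint_positions"].round(2))
R=Ro.from_quat(s["tcp_rot"]); G=tool(192.7,-40);print((G.inv()*R).as_rotvec(degrees=True).round(1))
plan([(loc(CASE,[31.2,-58,62.1]),G,70,4)])
E
```

```text
10.875 [0.5602 0.2112 0.0759] [ 0.14  1.03 -1.1   2.42  2.2   1.24 -0.69]
[0.6 0.4 0.1]
[[[-0.001,0.0,0.016],[-0.001,0.0,0.0],70],[[-0.001,0.0,0.016],[-0.001,-0.001,0.0],70],[[-0.001,0.0,0.016],[-0.001,0.0,0.0],70],[[-0.001,-0.001,0.015],[0.0,-0.001,-0.001],70]]
end [0.573  0.2137 0.0622]
```

>>> apply_moves(
  deltas=[
    [[-0.001, 0, 0.016], [-0.001, 0, 0], 70],
    [[-0.001, 0, 0.016], [-0.001, -0.001, 0], 70],
    [[-0.001, 0, 0.016], [-0.001, 0, 0], 70],
    [[-0.001, -0.001, 0.015], [0, -0.001, 0], 70],
    [[0, 0, 0], [0, 0, 0], 70],
  ],
  newtons=55,
)

```text
t: 11.5
tool_pos: [0.5733, 0.2153, 0.0642]
tcp_rot: [-0.103, 0.933, 0.039, 0.342]
contact_force: [-0.2, 0.1, -0.4]
finger_gap: 0.0699
finger_force: 0.0
```

>>> apply_moves(
  deltas=[
    [[0, 0, 0], [0, 0, 0], 45],
    [[0, 0, 0], [0, 0, 0], 45],
    [[0, 0, 0], [0, 0, 0], 45],
    [[0, 0, 0], [0, 0, 0], 45],
  ],
  newtons=55,
)

```text
t: 12.0
tool_pos: [0.5731, 0.2157, 0.0645]
tcp_rot: [-0.104, 0.933, 0.04, 0.342]
contact_force: [-1.1, -0.1, 1.8]
finger_gap: 0.0489
finger_force: 55.0
```

```bash
python3 - <<'E'
from h import *
from bench import arm; s=arm.sense(); p=s["tool_pos"]; R=Ro.from_quat(s["tcp_rot"]); print(s["joint_positions"].round(2),s["torque"].round(2))
a=plan([(p+[0,0,.03],R,45,5),(p+[0,0,.14],R,45,5)])
E
```

```text
[ 0.15  1.07 -1.08  2.4   2.25  1.24 -0.68] [-0.01  0.46 -0.06]
[[[-0.013,0.0,-0.015],[0.0,0.0,0.0],45],[[-0.013,0.0,-0.015],[0.0,0.0,0.0],45],[[-0.013,0.0,-0.015],[0.0,0.0,0.0],45],[[-0.013,0.0,-0.016],[0.0,0.0,0.0],45],[[-0.013,0.0,-0.015],[0.0,0.0,0.0],45]]
[[[-0.047,0.0,-0.056],[0.0,0.0,0.0],45],[[-0.047,0.0,-0.056],[0.0,0.0,0.0],45],[[-0.048,0.0,-0.056],[0.0,0.0,0.0],45],[[-0.047,0.001,-0.056],[0.0,0.0,0.0],45],[[-0.048,0.0,-0.056],[0.0,0.0,0.0],45]]
end [0.5733 0.2156 0.2046]
```

>>> apply_moves(
  deltas=[
    [[-0.013, 0, -0.015], [0, 0, 0], 45],
    [[-0.013, 0, -0.015], [0, 0, 0], 45],
    [[-0.013, 0, -0.015], [0, 0, 0], 45],
    [[-0.013, 0, -0.016], [0, 0, 0], 45],
    [[0, 0, 0], [0, 0, 0], 45],
  ],
)

```text
t: 12.62
tool_pos: [0.5735, 0.2154, 0.0892]
tcp_rot: [-0.104, 0.933, 0.039, 0.342]
contact_force: [-0.7, -0.3, -3.3]
finger_gap: 0.0489
finger_force: 55.0
```

>>> apply_moves(
  deltas=[
    [[-0.047, 0, -0.056], [0, 0, 0], 45],
    [[-0.047, 0, -0.056], [0, 0, 0], 45],
    [[-0.048, 0, -0.056], [0, 0, 0], 45],
    [[-0.047, 0, -0.056], [0, 0, 0], 45],
    [[0, 0, 0], [0, 0, 0], 45],
  ],
)

```text
t: 13.25
tool_pos: [0.5739, 0.2153, 0.178]
tcp_rot: [-0.104, 0.933, 0.039, 0.343]
contact_force: [1.1, -0.3, -3.4]
finger_gap: 0.049
finger_force: 55.0
```

```bash
python3 - <<'E'
from h import *
from bench import arm,camera; s=arm.sense(); print(s["t"],s["tool_pos"].round(4),s["joint_positions"].round(2),s["torque"].round(2))
c=camera("scene"); b=c["image"][80:205,320:450]
w=camera("wrist"); np.savez("w1.npz",**w); print(w["hand_eye"].round(3))
im=np.hstack([cv2.resize(b,(416,400)),cv2.resize(w["image"],(384,240),interpolation=cv2.INTER_AREA).repeat(1,0) if 0 else cv2.copyMakeBorder(cv2.resize(w["image"],(384,240)),0,160,0,0,0)])
cv2.imwrite("pics/lift1.png",im[:,:,::-1])
E
```

```text
13.25 [0.5739 0.2153 0.178 ] [ 0.24  0.77 -1.18  2.34  1.98  0.99 -0.53] [-0.15  0.93 -0.02]
[[-0.001 -0.963 -0.271  0.08 ]
 [ 1.    -0.001 -0.001 -0.001]
 [ 0.001 -0.271  0.963 -0.18 ]
 [ 0.     0.     0.     1.   ]]
```

View pics/lift1.png

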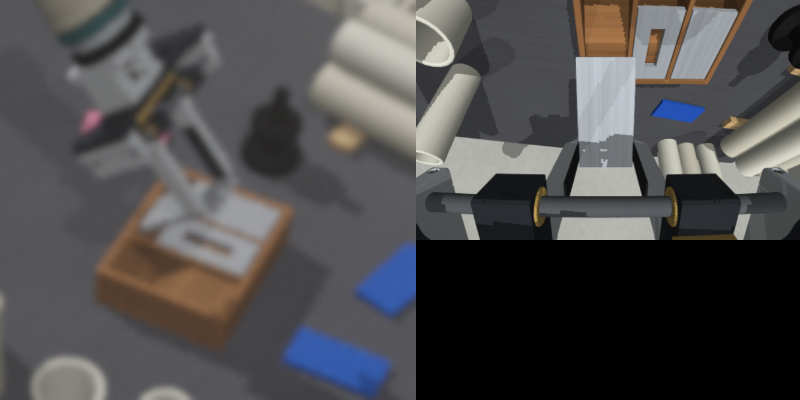

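The wrist view shows the first packer held by its raised end, with the far end at about (605,58) of the composite; pocket 1 is empty and the others are undisturbed. I'll measure how it sits in the grip.

```bash
cat >> h.py <<'E'
def ingrip(w):
    v,u=np.nonzero(w["depth"]>0); z=w["depth"][v,u]
    q=cv2.undistortPoints(np.c_[u,v].astype(float).reshape(-1,1,2),w["mtx"],w["dist_coeffs"])[:,0]
    P=(np.c_[q,np.ones(len(q))]*z[:,None])@w["hand_eye"][:3,:3].T+w["hand_eye"][:3,3]; P*=1000
    m=(abs(P[:,1])<32)&(P[:,0]>12)&(P[:,0]<110)&(abs(P[:,2]+5)<20); p=P[m]
    k=np.polyfit(p[:,0],p[:,2],1); m2=abs(p[:,2]-np.polyval(k,p[:,0]))<2; p=p[m2]; k=np.polyfit(p[:,0],p[:,2],1)
    print("n",len(p),"slope deg",np.degrees(np.arctan(k[0])).round(2),"top z at x=0",k[1].round(2),"xfar",np.percentile(p[:,0],[98,99.7,100]).round(1),"y",np.percentile(p[:,1],[.5,99.5]).round(1))
    for a,b in((20,40),(60,80)):
        r=p[(p[:,0]>a)&(p[:,0]<b)]; print(a,b,"yc",((np.percentile(r[:,1],1)+np.percentile(r[:,1],99))/2).round(2))
E
python3 - <<'E'
from h import *
ingrip(dict(np.load("w1.npz")))
E
```

```text
n 13260 slope deg 0.62 top z at x=0 -5.29 xfar [83.3 84.3 84.4] y [-25.4  23.6]
20 40 yc -0.97
60 80 yc -0.81
```

```bash
python3 - <<'E'
from h import *
a=plan([(np.array([.56,.19,.27]),tool(190,0.6),45,10)])
print('--')
T=tool(173,0.6); pl=loc(CRA,[0,0,0])-T.apply([.034,-.0009,0]); print(pl)
a=plan([(np.array([.555,0,.275]),tool(183,.6),45,5),(np.r_[pl[:2],.2],T,45,5)],start=a)
E
```

```text
[[[-0.016,-0.007,-0.028],[0.001,0.023,0.001],45],[[-0.014,-0.007,-0.029],[0.001,0.023,0.001],45],[[-0.012,-0.007,-0.03],[0.0,0.023,0.001],45],[[-0.009,-0.007,-0.031],[0.0,0.023,0.002],45],[[-0.007,-0.007,-0.031],[0.001,0.022,0.002],45]]
[[[-0.005,-0.007,-0.031],[0.001,0.023,0.001],45],[[-0.003,-0.007,-0.032],[0.0,0.022,0.001],45],[[-0.001,-0.007,-0.032],[0.0,0.023,0.002],45],[[0.002,-0.007,-0.032],[0.001,0.022,0.002],45],[[0.004,-0.008,-0.031],[0.0,0.023,0.001],45]]
end [0.56   0.19   0.2699]
--
[ 5.40354401e-01 -2.42450039e-01 -3.56040660e-04]
[[[0.025,-0.124,-0.003],[0.0,0.0,0.008],45],[[0.022,-0.125,-0.003],[0.0,0.0,0.008],45],[[0.019,-0.125,-0.003],[0.0,0.0,0.008],45],[[0.016,-0.126,-0.004],[0.0,0.0,0.007],45],[[0.014,-0.126,-0.003],[0.0,0.0,0.008],45]]
[[[0.018,-0.161,0.05],[0.0,0.0,0.011],45],[[0.012,-0.161,0.05],[0.0,0.0,0.011],45],[[0.006,-0.162,0.05],[0.0,0.0,0.011],45],[[0.001,-0.162,0.05],[0.0,0.0,0.011],45],[[-0.005,-0.162,0.05],[-0.001,0.0,0.012],45]]
end [ 0.5403 -0.2426  0.2001]
```

>>> apply_moves(
  deltas=[
    [[-0.016, -0.007, -0.028], [0.001, 0.023, 0.001], 45],
    [[-0.014, -0.007, -0.029], [0.001, 0.023, 0.001], 45],
    [[-0.012, -0.007, -0.03], [0, 0.023, 0.001], 45],
    [[-0.009, -0.007, -0.031], [0, 0.023, 0.002], 45],
    [[-0.007, -0.007, -0.031], [0.001, 0.022, 0.002], 45],
  ],
)

```text
t: 13.98
tool_pos: [0.5658, 0.2016, 0.2223]
tcp_rot: [-0.097, 0.981, 0.018, 0.168]
contact_force: [-0.1, -0.1, -3.4]
finger_gap: 0.0489
finger_force: 55.0
```

>>> apply_moves(
  deltas=[
    [[-0.005, -0.007, -0.031], [0.001, 0.023, 0.001], 45],
    [[-0.003, -0.007, -0.032], [0, 0.022, 0.001], 45],
    [[-0.001, -0.007, -0.032], [0, 0.023, 0.002], 45],
    [[0.002, -0.007, -0.032], [0.001, 0.022, 0.002], 45],
    [[0.004, -0.008, -0.031], [0, 0.023, 0.001], 45],
  ],
)

```text
t: 14.6
tool_pos: [0.5596, 0.1893, 0.2688]
tcp_rot: [-0.088, 0.996, -0.001, -0.008]
contact_force: [0.4, 0.2, -3.2]
finger_gap: 0.0489
finger_force: 55.0
```

>>> apply_moves(
  deltas=[
    [[0.025, -0.124, -0.003], [0, 0, 0.008], 45],
    [[0.022, -0.125, -0.003], [0, 0, 0.008], 45],
    [[0.019, -0.125, -0.003], [0, 0, 0.008], 45],
    [[0.016, -0.126, -0.004], [0, 0, 0.007], 45],
    [[0.014, -0.126, -0.003], [0, 0, 0.008], 45],
  ],
)

```text
t: 15.22
tool_pos: [0.5542, -0.0018, 0.2734]
tcp_rot: [-0.026, 1.0, -0.001, -0.007]
contact_force: [-0.7, -0.1, -3.0]
finger_gap: 0.0487
finger_force: 55.0
```

>>> apply_moves(
  deltas=[
    [[0.018, -0.161, 0.05], [0, 0, 0.011], 45],
    [[0.012, -0.161, 0.05], [0, 0, 0.011], 45],
    [[0.006, -0.162, 0.05], [0, 0, 0.011], 45],
    [[0.001, -0.162, 0.05], [0, 0, 0.011], 45],
    [[-0.005, -0.162, 0.05], [0, 0, 0.012], 45],
  ],
)

```text
t: 15.85
tool_pos: [0.5393, -0.244, 0.1978]
tcp_rot: [0.062, 0.998, -0.0, -0.007]
contact_force: [1.0, 0.1, -3.3]
finger_gap: 0.0489
finger_force: 55.0
```

```bash
python3 - <<'E'
from h import *
from bench import arm,camera
w=camera("wrist"); ingrip(w)
s=arm.sense(); print(s["t"],s["tool_pos"].round(4),s["joint_positions"].round(2))
T=tool(173,0.6); pl=loc(CRA,[0,0,0])-T.apply([.034,-.0009,0])
R=Ro.from_quat(s["tcp_rot"]);print((T.inv()*R).as_rotvec(degrees=True).round(1))
plan([(np.r_[pl[:2],.065],T,45,5)])
E
```

```text
n 13177 slope deg 0.92 top z at x=0 -4.22 xfar [83.  84.  84.1] y [-25.6  23.4]
20 40 yc -1.17
60 80 yc -1.05
15.9 [ 0.5367 -0.2536  0.1947] [ 0.99  0.79 -1.09  1.66  0.75  1.19  1.15]
[0.4 0.5 0.7]
[[[-0.003,0.008,0.086],[0.0,-0.001,-0.001],45],[[-0.003,0.008,0.086],[-0.001,0.0,-0.001],45],[[-0.003,0.008,0.087],[0.0,-0.001,-0.001],45],[[-0.003,0.009,0.086],[-0.001,0.0,-0.001],45],[[-0.002,0.008,0.087],[0.0,-0.001,0.0],45]]
end [ 0.5403 -0.2424  0.0649]
```

>>> apply_moves(
  deltas=[
    [[0, 0, 0], [0, 0, 0], 45],
    [[0, 0, 0.12], [0, 0, 0], 45],
    [[0, 0, 0.12], [0, 0, 0], 45],
    [[0, 0, 0.12], [0, 0, 0], 45],
    [[0, 0, 0], [0, 0, 0], 45],
  ],
)

```text
t: 16.52
tool_pos: [0.5373, -0.2402, 0.0897]
tcp_rot: [0.06, 0.998, 0.001, -0.009]
contact_force: [-0.8, 0.5, -3.1]
finger_gap: 0.0489
finger_force: 55.0
```

```bash
python3 - <<'E'
from h import *
from bench import arm,camera
s=arm.sense(); print(s["t"],s["tool_pos"].round(4))
w=camera("wrist"); ingrip(w)
c=camera("top"); np.savez("topc.npz",**c)
T=tool(173,0.8); pl=loc(CRA,[0,0,0])-T.apply([.034,-.001,0])
R=Ro.from_quat(s["tcp_rot"]);print((T.inv()*R).as_rotvec(degrees=True).round(1))
plan([(np.r_[pl[:2],.055],T,45,3),(np.r_[pl[:2],.045],T,45,5)])
E
```

```text
16.525 [ 0.5373 -0.2402  0.0897]
n 13181 slope deg 0.93 top z at x=0 -4.26 xfar [83.  84.  84.1] y [-25.6  23.4]
20 40 yc -1.08
60 80 yc -1.02
[-0.   0.2 -0.1]
[[[-0.001,-0.002,0.042],[0.0,0.0,0.0],45],[[-0.001,-0.002,0.042],[0.0,0.001,0.0],45],[[-0.001,-0.002,0.043],[0.0,0.0,0.0],45],[[0.0,0.0,0.007],[0.0,0.0,0.0],45],[[0.0,0.0,0.007],[0.0,0.0,0.0],45]]
[[[0.0,0.0,0.006],[0.0,0.0,0.0],45],[[0.0,0.0,0.007],[0.0,0.0,0.0],45],[[0.0,0.0,0.006],[0.0,0.0,0.0],45]]
end [ 0.5403 -0.2425  0.0451]
```

>>> apply_moves(
  deltas=[
    [[-0.001, -0.002, 0.042], [0, 0, 0], 45],
    [[-0.001, -0.002, 0.042], [0, 0.001, 0], 45],
    [[-0.001, -0.002, 0.04], [0, 0, 0], 45],
    [[0, 0, 0.012], [0, 0, 0], 45],
    [[0, 0, 0], [0, 0, 0], 45],
  ],
)

```text
t: 17.25
tool_pos: [0.5396, -0.2438, 0.0513]
tcp_rot: [0.062, 0.998, 0.0, -0.007]
contact_force: [0.6, -0.1, -2.5]
finger_gap: 0.0489
finger_force: 55.0
```

>>> apply_moves(
  deltas=[
    [[0, 0, 0.006], [0, 0, 0], 45],
    [[0, 0, 0.004], [0, 0, 0], 45],
    [[0, 0, 0], [0, 0, 0], 45],
  ],
)

```text
t: 17.62
tool_pos: [0.5397, -0.2439, 0.0487]
tcp_rot: [0.062, 0.998, -0.0, -0.007]
contact_force: [-0.1, -1.1, -2.9]
finger_gap: 0.0483
finger_force: 55.0
```

>>> apply_moves(
  deltas=[
    [[0, -0.002, 0.004], [0, 0, 0], 45],
    [[0, -0.002, 0.004], [0, 0, 0], 45],
    [[0, 0, 0], [0, 0, 0], 45],
  ],
)

```text
t: 18.0
tool_pos: [0.5394, -0.2452, 0.0461]
tcp_rot: [0.062, 0.998, -0.0, -0.007]
contact_force: [-0.5, -0.5, -2.7]
finger_gap: 0.0488
finger_force: 55.0
```

>>> apply_moves(
  deltas=[
    [[-0.002, 0.008, 0.003], [0, 0, 0], 45],
    [[0, 0, 0.003], [0, 0, 0], 45],
    [[0, 0, 0], [0, 0, 0], 45],
  ],
)

```text
t: 18.38
tool_pos: [0.5405, -0.2427, 0.0452]
tcp_rot: [0.062, 0.998, -0.0, -0.007]
contact_force: [-2.5, -0.4, 4.4]
finger_gap: 0.0488
finger_force: 55.0
```

Contact at TCP z = 45.2 mm, which agrees with the packer's underside being at 42 mm. Ease the grip, then open.

>>> apply_moves(
  deltas=[
    [[0, 0, 0], [0, 0, 0], 45],
    [[0, 0, 0], [0, 0, 0], 45],
  ],
  newtons=6,
)

```text
t: 18.62
tool_pos: [0.5406, -0.2427, 0.0451]
tcp_rot: [0.061, 0.998, -0.0, -0.007]
contact_force: [-1.5, 0.7, 4.9]
finger_gap: 0.0499
finger_force: 6.0
```

>>> apply_moves(
  deltas=[
    [[0, 0, 0], [0, 0, 0], 70],
    [[0, 0, 0], [0, 0, 0], 70],
    [[0, 0, -0.05], [0, 0, 0], 70],
    [[0, 0, -0.15], [0, 0, 0], 70],
    [[0, 0, -0.2], [0, 0, 0], 70],
  ],
)

```text
t: 19.25
tool_pos: [0.5414, -0.2425, 0.1655]
tcp_rot: [0.061, 0.998, 0.0, -0.008]
contact_force: [0.9, -0.6, 0.2]
finger_gap: 0.0702
finger_force: 0.0
```

>>> apply_moves(
  deltas=[
    [[0, 0, -0.2], [0, 0, 0], 70],
    [[-0.01, 0.16, -0.15], [0, 0, 0], 0],
    [[-0.01, 0.16, 0], [0, 0, 0], 0],
    [[0, 0.16, 0], [0, 0, 0], 0],
    [[0, 0.16, 0], [0, 0, 0], 0],
  ],
)

```text
t: 19.88
tool_pos: [0.5727, -0.0538, 0.268]
tcp_rot: [0.061, 0.998, -0.0, -0.006]
contact_force: [0.8, 0.6, -0.0]
finger_gap: 0.0335
finger_force: 0.0
```

```bash
cat >> h.py <<'E'
def restview(z,save=None):
    from bench import camera
    out=[]
    for n in ["top","scene"]:
        c=camera(n); D=depthpts(c,np.ones((400,640),bool)); hsv=cv2.cvtColor(c["image"],cv2.COLOR_RGB2HSV)
        m=(hsv[...,1]<60)&(hsv[...,2]>100); P=depthpts(c,m); Q=Ro.from_euler("z",-CRA[1],degrees=True).apply(P-CRA[0])*1000
        for lo,hi in((39,45),(47,53),(55,61)):
            q=Q[(abs(Q[:,0])<75)&(abs(Q[:,1])<50)&(Q[:,2]>lo)&(Q[:,2]<hi)]
            if len(q)>60: print(n,lo,len(q),"rect local",rect(q/1000),"z",np.median(q[:,2]).round(1),"x0.5-99.5",np.percentile(q[:,0],[.5,99.5]).round(1),"y",np.percentile(q[:,1],[.5,99.5]).round(1))
        if save: cv2.imwrite(f"pics/{save}_{n}.png",c["image"][:,:,::-1])
E
python3 - <<'E'
from h import *
from bench import arm
restview(50,"rest1"); s=arm.sense(); print(s["t"],s["tool_pos"].round(4),s["joint_positions"].round(2))
E
```

```text
top 39 184 rect local [ -9.8  -0.4 103.1  72.5   0.4] z 42.1 x0.5-99.5 [-61.3  40.9] y [-36.8  35.9]
top 47 180 rect local [-8.9  6.2 95.1 50.4 13.7] z 49.5 x0.5-99.5 [-50.8  31.2] y [-25.2  29.5]
scene 39 350 rect local [1.000e-01 5.000e-01 1.277e+02 7.860e+01 4.000e-01] z 42.0 x0.5-99.5 [-62.8  63.2] y [-38.1  39.9]
scene 47 409 rect local [ -1.1   1.8  59.8 120.5  84.3] z 49.9 x0.5-99.5 [-55.2  51.4] y [-24.8  27.8]
19.975 [ 0.5727 -0.0481  0.2689] [ 0.69  0.68 -1.13  1.62  0.63  1.27  0.9 ]
```

Packer 1 lies flat at z ≈ 50 mm, near the rest's centre. Now press the second packer (the left pocket, case y = +58).

```bash
python3 - <<'E'
from h import *
T=tool(192.7)
a=plan([(np.array([.55,.1,.27]),tool(183),0,5),(loc(CASE,[-28,58,230]),T,0,5),(loc(CASE,[-28,58,75]),T,0,5)])
E
```

```text
[[[0.026,0.096,0.0],[0.0,-0.001,-0.011],0],[[0.023,0.097,0.0],[0.0,-0.001,-0.01],0],[[0.02,0.098,0.0],[0.0,-0.001,-0.011],0],[[0.016,0.099,-0.001],[0.001,0.0,-0.01],0],[[0.013,0.099,-0.001],[0.0,-0.001,-0.011],0]]
[[[0.033,0.144,0.027],[0.0,0.0,-0.011],0],[[0.027,0.146,0.027],[0.0,0.0,-0.011],0],[[0.023,0.146,0.027],[0.0,0.0,-0.011],0],[[0.017,0.147,0.026],[0.0,0.0,-0.01],0],[[0.013,0.148,0.027],[0.0,0.0,-0.011],0]]
[[[0.0,0.0,0.103],[0.0,0.0,0.0],0],[[0.0,0.0,0.103],[0.0,0.0,0.0],0],[[0.0,0.0,0.103],[0.0,0.0,0.0],0],[[0.0,0.0,0.104],[0.0,0.0,0.0],0],[[0.001,0.0,0.103],[0.0,0.0,0.0],0]]
end [0.4896 0.3138 0.0751]
```

>>> apply_moves(
  deltas=[
    [[0.026, 0.096, 0], [0, -0.001, -0.011], 0],
    [[0.023, 0.097, 0], [0, -0.001, -0.01], 0],
    [[0.02, 0.098, 0], [0, -0.001, -0.011], 0],
    [[0.016, 0.099, -0.001], [0, 0, -0.01], 0],
    [[0.013, 0.099, -0.001], [0, -0.001, -0.011], 0],
  ],
)

```text
t: 20.6
tool_pos: [0.5515, 0.0931, 0.2683]
tcp_rot: [-0.022, 1.0, -0.0, -0.0]
contact_force: [0.0, 0.9, 1.5]
finger_gap: 0.0005
finger_force: 0.0
```

>>> apply_moves(
  deltas=[
    [[0.033, 0.144, 0.027], [0, 0, -0.011], 0],
    [[0.027, 0.146, 0.027], [0, 0, -0.011], 0],
    [[0.023, 0.146, 0.027], [0, 0, -0.011], 0],
    [[0.017, 0.147, 0.026], [0, 0, -0.01], 0],
    [[0.013, 0.148, 0.027], [0, 0, -0.011], 0],
  ],
)

```text
t: 21.22
tool_pos: [0.4934, 0.3079, 0.2279]
tcp_rot: [-0.106, 0.994, 0.0, -0.0]
contact_force: [1.4, 0.3, 0.9]
finger_gap: 0.0007
finger_force: 0.0
```

>>> apply_moves(
  deltas=[
    [[0, 0, 0.1], [0, 0, 0], 0],
    [[0, 0, 0.1], [0, 0, 0], 0],
    [[0, 0, 0.1], [0, 0, 0], 0],
    [[0, 0, 0.1], [0, 0, 0], 0],
    [[0, 0, 0], [0, 0, 0], 0],
  ],
)

```text
t: 21.85
tool_pos: [0.4925, 0.3056, 0.1062]
tcp_rot: [-0.106, 0.994, -0.001, -0.002]
contact_force: [-0.2, -0.1, 0.3]
finger_gap: 0.0004
finger_force: 0.0
```

```bash
python3 - <<'E'
from h import *
from bench import arm; s=arm.sense(); print(s["joint_positions"].round(2))
T=tool(192.7)
a=plan([(loc(CASE,[-28,58,58]),T,0,2),(loc(CASE,[-28,58,28.5]),T,0,8),(loc(CASE,[-32.5,58,24.5]),T,0,3)])
E
```

```text
[-0.03  0.86 -0.99  1.79  0.85  0.99  0.41]
[[[0.001,0.015,0.08],[0.0,-0.001,-0.001],0],[[0.002,0.014,0.081],[0.0,-0.001,-0.002],0],[[0.0,0.0,0.012],[0.0,0.0,0.0],0],[[0.0,0.0,0.012],[0.0,0.0,0.0],0],[[0.0,0.0,0.012],[0.0,0.0,0.0],0]]
[[[0.0,0.0,0.012],[0.0,0.0,0.0],0],[[0.0,0.0,0.013],[0.0,0.0,0.0],0],[[0.0,0.0,0.012],[0.0,0.0,0.0],0],[[0.0,0.0,0.013],[0.0,0.0,0.0],0],[[0.0,0.0,0.012],[0.0,0.0,0.0],0]]
[[[0.005,0.0,0.004],[0.0,0.0,0.0],0],[[0.005,0.0,0.005],[0.0,0.0,0.0],0],[[0.005,0.0,0.004],[0.0,0.0,0.0],0]]
end [0.4853 0.3128 0.0246]
```

>>> apply_moves(
  deltas=[
    [[0.001, 0.015, 0.07], [0, -0.001, -0.001], 0],
    [[0.002, 0.014, 0.07], [0, -0.001, -0.002], 0],
    [[0, 0, 0], [0, 0, 0], 0],
  ],
)

```text
t: 22.22
tool_pos: [0.4891, 0.3151, 0.0639]
tcp_rot: [-0.112, 0.994, -0.0, 0.001]
contact_force: [-0.7, 0.7, -0.2]
finger_gap: 0.0005
finger_force: 0.0
```

```bash
python3 - <<'E'
from h import *
T=tool(192.7)
a=plan([(loc(CASE,[-28,58,28.5]),T,0,10),(loc(CASE,[-32.5,58,24.5]),T,0,3)])
E
```

```text
[[[0.0,0.0,0.012],[0.0,0.0,0.0],0],[[0.0,-0.001,0.012],[0.0,0.0,0.0],0],[[0.0,0.0,0.012],[0.0,0.0,0.0],0],[[0.0,-0.001,0.012],[0.0,0.0,0.0],0],[[0.0,0.0,0.012],[0.0,0.0,0.0],0]]
[[[0.0,-0.001,0.012],[0.0,0.0,0.0],0],[[0.0,0.0,0.012],[0.0,0.0,0.0],0],[[0.0,-0.001,0.011],[0.0,0.0,0.0],0],[[0.0,0.0,0.012],[0.0,0.0,0.0],0],[[-0.001,-0.001,0.011],[0.0,0.001,0.001],0]]
[[[0.005,0.0,0.004],[0.0,0.0,0.0],0],[[0.005,0.0,0.005],[0.0,0.0,0.0],0],[[0.005,0.0,0.004],[0.0,0.0,0.0],0]]
end [0.4854 0.3127 0.0246]
```

>>> apply_moves(
  deltas=[
    [[0, -0.001, 0.012], [0, 0, 0], 0],
    [[0, -0.001, 0.012], [0, 0, 0], 0],
    [[0, 0, 0.012], [0, 0, 0], 0],
    [[0, 0, 0.012], [0, 0, 0], 0],
    [[0, 0, 0.012], [0, 0, 0], 0],
  ],
)

```text
t: 22.85
tool_pos: [0.4904, 0.3149, 0.0473]
tcp_rot: [-0.111, 0.994, 0.0, 0.002]
contact_force: [-0.4, -0.7, 1.0]
finger_gap: 0.0004
finger_force: 0.2
```

>>> apply_moves(
  deltas=[
    [[0, 0, 0.012], [0, 0, 0], 0],
    [[0, 0, 0.012], [0, 0, 0], 0],
    [[0, 0, 0.012], [0, 0, 0], 0],
    [[0, 0, 0.012], [0, 0, 0], 0],
    [[0, 0, 0.01], [0, 0, 0], 0],
  ],
)

```text
t: 23.48
tool_pos: [0.4906, 0.3149, 0.0298]
tcp_rot: [-0.111, 0.994, 0.0, 0.002]
contact_force: [-0.2, -0.7, -0.2]
finger_gap: 0.0006
finger_force: 0.2
```

>>> apply_moves(
  deltas=[
    [[0.005, 0, 0.004], [0, 0, 0], 0],
    [[0.005, 0, 0.005], [0, 0, 0], 0],
    [[0.004, 0, 0.004], [0, 0, 0], 0],
    [[0, 0, 0], [0, 0, 0], 0],
    [[0, 0, 0], [0, 0, 0], 0],
  ],
)

```text
t: 24.1
tool_pos: [0.4864, 0.3141, 0.0262]
tcp_rot: [-0.111, 0.994, 0.0, 0.002]
contact_force: [-0.2, -0.2, 0.3]
finger_gap: 0.0002
finger_force: 0.1
```

>>> apply_moves(
  deltas=[
    [[0.003, 0, 0.004], [0, 0, 0], 0],
    [[0, 0, 0.002], [0, 0, 0], 0],
    [[0, 0, 0], [0, 0, 0], 0],
  ],
)

```text
t: 24.48
tool_pos: [0.4858, 0.314, 0.0247]
tcp_rot: [-0.111, 0.994, 0.001, 0.003]
contact_force: [0.5, -0.2, 3.8]
finger_gap: 0.0005
finger_force: 1.9
```

```bash
python3 - <<'E'
from h import *
tipped(58)
E
```

```text
scene 192 tilt 13.3 z at x=20 55.4 zmax 83.7 xmax 54.7 y rng 36.1 79.4
top few 0
```

>>> apply_moves(
  deltas=[
    [[0.002, 0, -0.03], [0, 0, 0], 0],
    [[0, 0, -0.1], [0, 0, 0], 0],
    [[0, 0, -0.15], [0, 0, 0], 70],
    [[0, 0, -0.15], [0, 0, 0], 70],
    [[0, 0, 0], [0, -0.015, 0], 70],
  ],
)

```text
t: 25.2
tool_pos: [0.4865, 0.3156, 0.1568]
tcp_rot: [-0.11, 0.994, 0.005, 0.029]
contact_force: [-0.1, -0.7, -0.6]
finger_gap: 0.0274
finger_force: 0.0
```

```bash
python3 - <<'E'
from h import *
tipped(58)
from bench import arm; s=arm.sense(); print(s["tool_pos"].round(4),s["joint_positions"].round(2))
G=tool(192.7,-40)
a=plan([(loc(CASE,[31.2-46,58,62.1+85]),G,70,10)])
E
```

```text
scene 185 tilt 10.5 z at x=20 54.2 zmax 83.6 xmax 54.8 y rng 36.0 79.1
top 12 tilt -0.8 z at x=20 32.5 zmax 36.5 xmax -12.5 y rng None None
[0.4837 0.3133 0.1544] [-0.02  0.77 -1.03  1.82  0.83  1.    0.4 ]
[[[-0.006,0.0,0.003],[0.0,-0.021,0.0],70],[[-0.006,0.0,0.003],[0.0,-0.02,0.0],70],[[-0.006,0.0,0.004],[0.0,-0.021,0.0],70],[[-0.006,0.0,0.004],[0.0,-0.02,0.0],70],[[-0.005,0.0,0.004],[0.0,-0.021,0.0],70]]
[[[-0.005,-0.001,0.005],[0.0,-0.02,0.0],70],[[-0.005,0.0,0.005],[0.0,-0.021,0.0],70],[[-0.004,-0.001,0.005],[0.0,-0.02,0.0],70],[[-0.004,0.0,0.005],[0.0,-0.021,0.0],70],[[-0.004,-0.001,0.006],[0.0,-0.02,0.001],70]]
end [0.5026 0.3167 0.147 ]
```

It stays up by itself (raised end at z ≈ 80 mm). Tilt over to the pre-grasp pose.

>>> apply_moves(
  deltas=[
    [[-0.006, 0, 0.003], [0, -0.021, 0], 70],
    [[-0.006, 0, 0.003], [0, -0.02, 0], 70],
    [[-0.006, 0, 0.004], [0, -0.021, 0], 70],
    [[-0.006, 0, 0.004], [0, -0.02, 0], 70],
    [[-0.005, 0, 0.004], [0, -0.021, 0], 70],
  ],
)

```text
t: 25.92
tool_pos: [0.494, 0.3151, 0.1491]
tcp_rot: [-0.109, 0.976, 0.021, 0.186]
contact_force: [0.8, -0.3, -0.8]
finger_gap: 0.0699
finger_force: 0.0
```

>>> apply_moves(
  deltas=[
    [[-0.005, 0, 0.005], [0, -0.02, 0], 70],
    [[-0.005, 0, 0.005], [0, -0.021, 0], 70],
    [[-0.004, 0, 0.005], [0, -0.02, 0], 70],
    [[-0.004, 0, 0.005], [0, -0.021, 0], 70],
    [[-0.004, 0, 0.006], [0, -0.02, 0], 70],
  ],
)

```text
t: 26.55
tool_pos: [0.5035, 0.3176, 0.1457]
tcp_rot: [-0.104, 0.934, 0.038, 0.34]
contact_force: [-0.2, 0.1, 0.3]
finger_gap: 0.0702
finger_force: 0.0
```

```bash
python3 - <<'E'
from h import *
from bench import arm; s=arm.sense(); print(s["t"],s["tool_pos"].round(4),s["joint_positions"].round(2))
R=Ro.from_quat(s["tcp_rot"]); G=tool(192.7,-40);print((G.inv()*R).as_rotvec(degrees=True).round(1))
plan([(loc(CASE,[31.2-12.9,58,62.1+15.3]),G,70,5)])
E
```

```text
26.55 [0.5035 0.3176 0.1457] [-0.33  0.67 -0.77  2.36  1.99  0.92 -0.92]
[ 0.  0. -0.]
[[[0.013,0.0,0.049],[0.0,0.0,0.0],70],[[0.013,-0.001,0.049],[0.0,0.0,0.0],70],[[0.013,0.0,0.048],[0.0,0.0,0.0],70],[[0.013,-0.001,0.049],[0.0,0.0,0.0],70],[[0.012,0.0,0.048],[0.0,0.0,0.0],70]]
end [0.535  0.324  0.0775]
```

>>> apply_moves(
  deltas=[
    [[0.013, 0, 0.049], [0, 0, 0], 70],
    [[0.013, 0, 0.049], [0, 0, 0], 70],
    [[0.013, 0, 0.048], [0, 0, 0], 70],
    [[0.013, -0.001, 0.049], [0, 0, 0], 70],
    [[0.012, 0, 0.048], [0, 0, 0], 70],
  ],
)

```text
t: 27.18
tool_pos: [0.5349, 0.3245, 0.0766]
tcp_rot: [-0.104, 0.934, 0.038, 0.339]
contact_force: [0.6, 0.2, 0.7]
finger_gap: 0.0703
finger_force: 0.0
```

```bash
python3 - <<'E'
from h import *
from bench import arm; s=arm.sense(); print(s["t"],s["tool_pos"].round(4),s["joint_positions"].round(2))
R=Ro.from_quat(s["tcp_rot"]); G=tool(192.7,-40);print((G.inv()*R).as_rotvec(degrees=True).round(1))
plan([(loc(CASE,[31.6,58,61.6]),G,70,4)])
E
```

```text
27.175 [0.5349 0.3245 0.0766] [-0.32  0.86 -0.72  2.32  2.15  1.01 -0.99]
[-0.   0.1 -0. ]
[[[0.0,0.0,0.017],[0.0,0.0,0.0],70],[[-0.001,0.0,0.017],[0.0,0.0,0.0],70],[[0.0,-0.001,0.016],[0.0,0.0,0.0],70],[[-0.001,0.0,0.017],[0.0,-0.001,0.0],70]]
end [0.548  0.3271 0.0616]
```

>>> apply_moves(
  deltas=[
    [[0, 0, 0.017], [0, 0, 0], 70],
    [[-0.001, 0, 0.017], [0, 0, 0], 70],
    [[0, -0.001, 0.016], [0, 0, 0], 70],
    [[-0.001, 0, 0.017], [0, 0, 0], 70],
    [[0, 0, 0], [0, 0, 0], 70],
  ],
  newtons=55,
)

```text
t: 27.8
tool_pos: [0.5477, 0.3271, 0.0626]
tcp_rot: [-0.104, 0.934, 0.038, 0.339]
contact_force: [-0.5, 0.3, 0.2]
finger_gap: 0.0701
finger_force: 0.0
```

>>> apply_moves(
  deltas=[
    [[0, 0, 0], [0, 0, 0], 45],
    [[0, 0, 0], [0, 0, 0], 45],
    [[0, 0, 0], [0, 0, 0], 45],
    [[0, 0, 0], [0, 0, 0], 45],
  ],
  newtons=55,
)

```text
t: 28.3
tool_pos: [0.5475, 0.3279, 0.0631]
tcp_rot: [-0.105, 0.934, 0.038, 0.339]
contact_force: [-0.4, 2.1, 2.1]
finger_gap: 0.0488
finger_force: 55.0
```

>>> apply_moves(
  deltas=[
    [[-0.013, 0, -0.015], [0, 0, 0], 45],
    [[-0.013, 0, -0.015], [0, 0, 0], 45],
    [[-0.013, 0, -0.015], [0, 0, 0], 45],
    [[-0.013, 0, -0.016], [0, 0, 0], 45],
    [[0, 0, 0], [0, 0, 0], 45],
  ],
)

```text
t: 28.92
tool_pos: [0.5482, 0.327, 0.0875]
tcp_rot: [-0.104, 0.934, 0.038, 0.339]
contact_force: [-0.8, 0.2, -2.3]
finger_gap: 0.0492
finger_force: 55.0
```

Held. Lift on, bring it level and carry it over.

>>> apply_moves(
  deltas=[
    [[-0.047, 0, -0.056], [0, 0, 0], 45],
    [[-0.047, 0, -0.056], [0, 0, 0], 45],
    [[-0.048, 0, -0.056], [0, 0, 0], 45],
    [[-0.047, 0, -0.056], [0, 0, 0], 45],
    [[0, 0, 0], [0, 0, 0], 45],
  ],
)

```text
t: 29.55
tool_pos: [0.5489, 0.3274, 0.1764]
tcp_rot: [-0.104, 0.934, 0.038, 0.34]
contact_force: [-0.5, 0.3, -3.5]
finger_gap: 0.0491
finger_force: 55.0
```

```bash
python3 - <<'E'
from h import *
from bench import arm,camera; s=arm.sense(); print(s["t"],s["tool_pos"].round(4),s["joint_positions"].round(2))
ingrip(camera("wrist"))
a=plan([(np.array([.54,.29,.27]),tool(191,0.8),45,10)])
print('--')
a=plan([(np.array([.555,0,.275]),tool(182,.8),45,10),(np.array([.5406,-.2427,.14]),tool(173,.8),45,10)],start=a)
E
```

```text
29.55 [0.5489 0.3274 0.1764] [-0.28  0.61 -0.73  2.24  1.9   0.79 -0.74]
n 13131 slope deg 0.82 top z at x=0 -6.29 xfar [81.9 83.3 83.4] y [-24.8  24.2]
20 40 yc -0.63
60 80 yc -0.13
[[[-0.016,-0.011,-0.028],[0.0,0.023,0.001],45],[[-0.014,-0.011,-0.029],[0.0,0.023,0.001],45],[[-0.012,-0.011,-0.03],[0.0,0.023,0.001],45],[[-0.01,-0.011,-0.031],[0.0,0.022,0.001],45],[[-0.008,-0.011,-0.031],[0.001,0.023,0.001],45]]
[[[-0.006,-0.012,-0.032],[0.0,0.022,0.001],45],[[-0.003,-0.012,-0.032],[0.001,0.023,0.001],45],[[-0.001,-0.011,-0.032],[0.0,0.022,0.001],45],[[0.001,-0.012,-0.032],[0.001,0.023,0.001],45],[[0.003,-0.011,-0.031],[0.0,0.022,0.0],45]]
end [0.5399 0.2901 0.2699]
--
[[[0.014,-0.096,-0.002],[0.0,0.0,0.005],45],[[0.012,-0.096,-0.002],[0.0,0.0,0.005],45],[[0.011,-0.096,-0.002],[0.0,0.0,0.005],45],[[0.009,-0.096,-0.001],[0.0,0.0,0.005],45],[[0.008,-0.097,-0.002],[0.0,0.0,0.005],45]]
[[[0.006,-0.097,-0.001],[0.0,0.0,0.005],45],[[0.004,-0.097,-0.002],[0.0,0.0,0.005],45],[[0.003,-0.097,-0.001],[0.0,0.0,0.005],45],[[0.002,-0.096,-0.002],[0.0,0.0,0.005],45],[[0.0,-0.097,-0.001],[0.0,0.0,0.005],45]]
[[[0.007,-0.081,0.045],[0.0,0.0,0.005],45],[[0.006,-0.081,0.045],[0.0,0.0,0.005],45],[[0.005,-0.081,0.045],[0.0,0.0,0.005],45],[[0.003,-0.081,0.045],[0.0,0.0,0.005],45],[[0.002,-0.081,0.045],[0.0,0.0,0.005],45]]
[[[0.001,-0.081,0.045],[0.0,0.0,0.005],45],[[-0.001,-0.081,0.045],[0.0,0.0,0.005],45],[[-0.002,-0.081,0.045],[0.0,0.0,0.005],45],[[-0.003,-0.08,0.046],[0.0,0.0,0.005],45],[[-0.004,-0.08,0.045],[-0.001,0.0,0.005],45]]
end [ 0.5407 -0.2426  0.1401]
```

>>> apply_moves(
  deltas=[
    [[-0.016, -0.011, -0.028], [0, 0.023, 0.001], 45],
    [[-0.014, -0.011, -0.029], [0, 0.023, 0.001], 45],
    [[-0.012, -0.011, -0.03], [0, 0.023, 0.001], 45],
    [[-0.01, -0.011, -0.031], [0, 0.022, 0.001], 45],
    [[-0.008, -0.011, -0.031], [0.001, 0.023, 0.001], 45],
  ],
)

```text
t: 30.22
tool_pos: [0.5429, 0.3075, 0.2207]
tcp_rot: [-0.102, 0.981, 0.018, 0.164]
contact_force: [1.0, 0.5, -4.2]
finger_gap: 0.0491
finger_force: 55.0
```

>>> apply_moves(
  deltas=[
    [[-0.006, -0.012, -0.032], [0, 0.022, 0.001], 45],
    [[-0.003, -0.012, -0.032], [0.001, 0.023, 0.001], 45],
    [[-0.001, -0.011, -0.032], [0, 0.022, 0.001], 45],
    [[0.001, -0.012, -0.032], [0.001, 0.023, 0.001], 45],
    [[0.003, -0.011, -0.031], [0, 0.022, 0], 45],
  ],
)

```text
t: 30.85
tool_pos: [0.5394, 0.2886, 0.2678]
tcp_rot: [-0.097, 0.995, -0.002, -0.01]
contact_force: [0.3, -0.5, -3.4]
finger_gap: 0.0489
finger_force: 55.0
```

>>> apply_moves(
  deltas=[
    [[0.014, -0.096, -0.002], [0, 0, 0.005], 45],
    [[0.012, -0.096, -0.002], [0, 0, 0.005], 45],
    [[0.011, -0.096, -0.002], [0, 0, 0.005], 45],
    [[0.009, -0.096, -0.001], [0, 0, 0.005], 45],
    [[0.008, -0.097, -0.002], [0, 0, 0.005], 45],
  ],
)

```text
t: 31.48
tool_pos: [0.5464, 0.143, 0.2703]
tcp_rot: [-0.057, 0.998, -0.002, -0.009]
contact_force: [-0.9, 0.2, -3.8]
finger_gap: 0.0494
finger_force: 55.0
```

>>> apply_moves(
  deltas=[
    [[0.006, -0.097, -0.001], [0, 0, 0.005], 45],
    [[0.004, -0.097, -0.002], [0, 0, 0.005], 45],
    [[0.003, -0.097, -0.001], [0, 0, 0.005], 45],
    [[0.002, -0.096, -0.002], [0, 0, 0.005], 45],
    [[0, -0.097, -0.001], [0, 0, 0.005], 45],
  ],
)

```text
t: 32.1
tool_pos: [0.5539, -0.0018, 0.2727]
tcp_rot: [-0.018, 1.0, -0.001, -0.009]
contact_force: [0.5, 0.1, -3.5]
finger_gap: 0.0492
finger_force: 55.0
```

>>> apply_moves(
  deltas=[
    [[0.007, -0.081, 0.035], [0, 0, 0.005], 45],
    [[0.006, -0.081, 0.035], [0, 0, 0.005], 45],
    [[0.005, -0.081, 0.035], [0, 0, 0.005], 45],
    [[0.003, -0.081, 0.035], [0, 0, 0.005], 45],
    [[0.002, -0.081, 0.035], [0, 0, 0.005], 45],
  ],
)

```text
t: 32.72
tool_pos: [0.5478, -0.1229, 0.2212]
tcp_rot: [0.021, 1.0, -0.001, -0.008]
contact_force: [1.1, 0.5, -3.6]
finger_gap: 0.0486
finger_force: 55.0
```

>>> apply_moves(
  deltas=[
    [[0.001, -0.081, 0.035], [0, 0, 0.005], 45],
    [[-0.001, -0.081, 0.035], [0, 0, 0.005], 45],
    [[-0.002, -0.081, 0.035], [0, 0, 0.005], 45],
    [[-0.003, -0.08, 0.035], [0, 0, 0.005], 45],
    [[-0.004, -0.07, 0.035], [0, 0, 0.005], 45],
  ],
)

```text
t: 33.35
tool_pos: [0.5414, -0.241, 0.1693]
tcp_rot: [0.061, 0.998, -0.001, -0.007]
contact_force: [-0.3, -0.2, -3.1]
finger_gap: 0.0487
finger_force: 55.0
```

>>> apply_moves(
  deltas=[
    [[0, 0, 0], [0, 0, 0], 45],
    [[0, 0, 0], [0, 0, 0], 45],
    [[0, 0, 0], [0, 0, 0], 45],
  ],
)

```text
t: 33.72
tool_pos: [0.5423, -0.2377, 0.1707]
tcp_rot: [0.059, 0.998, -0.001, -0.007]
contact_force: [0.2, 0.7, -2.9]
finger_gap: 0.0491
finger_force: 55.0
```

```bash
python3 - <<'E'
from h import *
from bench import arm,camera; s=arm.sense(); R=Ro.from_quat(s["tcp_rot"]); print(s["t"],s["tool_pos"].round(4),s["joint_positions"].round(2),(tool(173,.8).inv()*R).as_rotvec(degrees=True).round(2))
w=camera("wrist"); np.savez("w2.npz",**w); ingrip(w)
cv2.imwrite("pics/w2.png",w["image"][:,:,::-1])
E
```

```text
33.725 [ 0.5423 -0.2377  0.1707] [ 0.87  0.72 -0.85  1.7   0.62  1.03  1.25] [ 0.15 -0.06 -0.26]
n 13036 slope deg 1.05 top z at x=0 -5.26 xfar [81.6 82.6 83.1] y [-25.1  24. ]
20 40 yc -0.83
60 80 yc -0.27
```

View pics/w2.png

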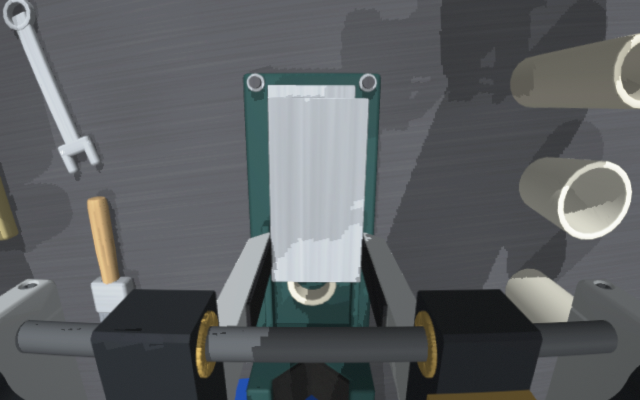

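The wrist view shows packer 2 held at (270–367, 97–282), with packer 1 on the rest below it. I'll refine its yaw with edge line fits for both grips.

```bash
python3 - <<'E'
from h import *
def fit(f):
    w=dict(np.load(f)); v,u=np.nonzero(w["depth"]>0); z=w["depth"][v,u]
    q=cv2.undistortPoints(np.c_[u,v].astype(float).reshape(-1,1,2),w["mtx"],w["dist_coeffs"])[:,0]
    P=((np.c_[q,np.ones(len(q))]*z[:,None])@w["hand_eye"][:3,:3].T+w["hand_eye"][:3,3])*1000
    m=(abs(P[:,1])<32)&(P[:,0]>15)&(P[:,0]<110)&(abs(P[:,2]+5)<6); p=P[m]; r=v[m]
    xs,L,Rr=[],[],[]
    for k in np.unique(r):
        a=p[r==k]
        if len(a)>40 and 18<a[:,0].mean()<80: xs.append(a[:,0].mean()); L.append(a[:,1].min()); Rr.append(a[:,1].max())
    xs=np.array(xs); ang=[]
    for y in(L,Rr):
        k=np.polyfit(xs,y,1); ang.append((np.degrees(np.arctan(k[0])).round(2),np.polyval(k,33).round(2)))
    # far edge by column
    c=u[m]; fx=[(p[c==k][:,1].mean(),p[c==k][:,0].max()) for k in np.unique(c) if (c==k).sum()>60]
    fx=np.array(fx); k=np.polyfit(fx[:,0],fx[:,1],1); 
    print(f,"sides",ang,"far edge deg",np.degrees(np.arctan(k[0])).round(2),"x",k[1].round(2))
fit("w1.npz"); fit("w2.npz")
E
```

```text
w1.npz sides [(np.float64(-0.04), np.float64(-25.37)), (np.float64(0.31), np.float64(23.52))] far edge deg -0.05 x 84.28
w2.npz sides [(np.float64(0.44), np.float64(-25.17)), (np.float64(0.89), np.float64(23.67))] far edge deg -0.68 x 82.64
```

```bash
cat > tgt.py <<'E'
from h import *
R1=tool(173.0,.8); R2=tool(173.55,1.0)
P2=np.array([.5406,-.2427,0])+R1.apply([.0342,-.00105,0])-R2.apply([.03275,-.00075,0])
E
python3 - <<'E'
from tgt import *
print(P2)
plan([(np.r_[P2[:2],.07],R2,45,5)])
E
```

```text
[ 5.39152265e-01 -2.42507843e-01 -9.40597432e-05]
[[[0.001,-0.003,0.067],[0.0,0.0,0.0],45],[[0.001,-0.003,0.067],[0.0,0.0,0.0],45],[[0.001,-0.003,0.067],[0.0,0.0,-0.001],45],[[0.0,-0.003,0.067],[0.0,0.001,0.0],45],[[0.001,-0.003,0.068],[-0.001,0.0,-0.001],45]]
end [ 0.539  -0.2424  0.0699]
```

>>> apply_moves(
  deltas=[
    [[0.001, -0.003, 0.067], [0, 0, 0], 45],
    [[0.001, -0.003, 0.067], [0, 0, 0], 45],
    [[0.001, -0.003, 0.067], [0, 0, -0.001], 45],
    [[0, -0.003, 0.067], [0, 0.001, 0], 45],
    [[0.001, -0.003, 0.06], [-0.001, 0, -0.001], 45],
  ],
)

```text
t: 34.4
tool_pos: [0.5382, -0.2435, 0.0699]
tcp_rot: [0.057, 0.998, 0.001, -0.009]
contact_force: [0.4, -0.4, -3.7]
finger_gap: 0.0489
finger_force: 55.0
```

>>> apply_moves(
  deltas=[
    [[0, 0, 0], [0, 0, 0], 45],
    [[0, 0, 0], [0, 0, 0], 45],
    [[0, 0, 0], [0, 0, 0], 45],
  ],
)

```text
t: 34.78
tool_pos: [0.5391, -0.2437, 0.0725]
tcp_rot: [0.057, 0.998, 0.0, -0.008]
contact_force: [-0.8, -0.4, -3.4]
finger_gap: 0.0489
finger_force: 55.0
```

```bash
python3 - <<'E'
from tgt import *
from bench import arm; s=arm.sense(); R=Ro.from_quat(s["tcp_rot"]); print(s["tool_pos"].round(4),P2[:2].round(4),(R2.inv()*R).as_rotvec(degrees=True).round(2))
plan([(np.r_[P2[:2],.056],R2,45,4)])
E
```

```text
[ 0.5391 -0.2437  0.0725] [ 0.5392 -0.2425] [ 0.01 -0.11  0.06]
[[[0.0,0.001,0.014],[0.0,0.0,0.0],45],[[0.0,0.001,0.014],[0.0,0.0,0.0],45],[[0.0,0.001,0.014],[0.0,0.0,0.0],45],[[-0.001,0.001,0.013],[0.0,0.001,0.0],45]]
end [ 0.5393 -0.2425  0.056 ]
```

>>> apply_moves(
  deltas=[
    [[0, 0.001, 0.014], [0, 0, 0], 45],
    [[0, 0.001, 0.014], [0, 0, 0], 45],
    [[0, 0.001, 0.014], [0, 0, 0], 45],
    [[0, 0.001, 0.012], [0, 0, 0], 45],
    [[0, 0, 0], [0, 0, 0], 45],
  ],
)

```text
t: 35.4
tool_pos: [0.538, -0.2423, 0.0551]
tcp_rot: [0.057, 0.998, 0.001, -0.009]
contact_force: [-1.1, -0.5, -2.9]
finger_gap: 0.0489
finger_force: 55.0
```

>>> apply_moves(
  deltas=[
    [[0, 0, 0], [0, 0, 0], 45],
    [[0, 0, 0], [0, 0, 0], 45],
  ],
)

```text
t: 35.65
tool_pos: [0.5384, -0.2424, 0.0556]
tcp_rot: [0.057, 0.998, 0.001, -0.008]
contact_force: [0.0, -0.3, -3.1]
finger_gap: 0.0491
finger_force: 55.0
```

```bash
python3 - <<'E'
from tgt import *
from bench import arm,camera; s=arm.sense(); R=Ro.from_quat(s["tcp_rot"]); print(s["tool_pos"].round(4),P2[:2].round(4),(R2.inv()*R).as_rotvec(degrees=True).round(2))
w=camera("wrist"); cv2.imwrite("pics/w3.png",cv2.resize(w["image"][60:300,230:410],None,fx=2.5,fy=2.5,interpolation=cv2.INTER_CUBIC)[:,:,::-1])
plan([(np.r_[P2[:2],.0535],R2,45,2)])
E
```

```text
[ 0.5384 -0.2424  0.0556] [ 0.5392 -0.2425] [-0.01 -0.03  0.06]
[[[-0.001,0.0,0.003],[0.0,0.0,0.0],45],[[-0.002,0.0,0.004],[0.0,0.0,0.0],45]]
end [ 0.5392 -0.2425  0.0535]
```

View pics/w3.png

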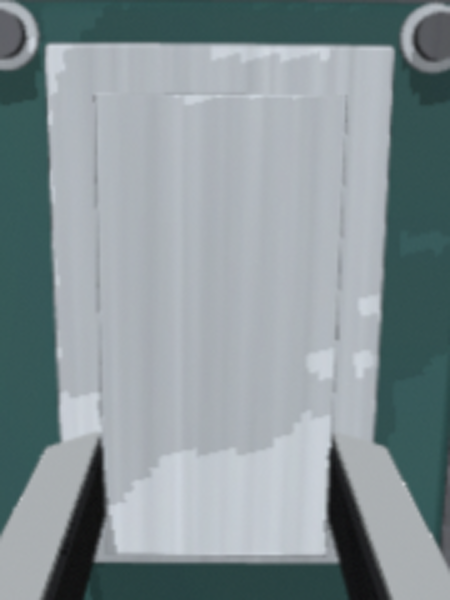

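Aligned: the held packer at crop (97–345, 95–555) fully covers packer 1 and is centred on the rest. Lower it to contact.

>>> apply_moves(
  deltas=[
    [[-0.001, 0, 0.004], [0, 0, 0], 45],
    [[-0.001, 0, 0.004], [0, 0, 0], 45],
    [[0, 0, 0.002], [0, 0, 0], 45],
    [[0, 0, 0], [0, 0, 0], 45],
  ],
)

```text
t: 36.2
tool_pos: [0.5387, -0.2425, 0.0524]
tcp_rot: [0.057, 0.998, 0.001, -0.009]
contact_force: [-0.2, -0.6, -3.4]
finger_gap: 0.049
finger_force: 55.0
```

>>> apply_moves(
  deltas=[
    [[-0.001, 0, 0.002], [0, 0, 0], 45],
    [[0, 0, 0.002], [0, 0, 0], 45],
    [[0, 0, 0], [0, 0, 0], 45],
  ],
)

```text
t: 36.58
tool_pos: [0.5389, -0.2425, 0.0522]
tcp_rot: [0.057, 0.998, 0.0, -0.009]
contact_force: [-2.9, 0.0, 5.3]
finger_gap: 0.0486
finger_force: 55.0
```

Contact at z = 52.2 mm, as predicted. Release and back away.

>>> apply_moves(
  deltas=[
    [[0, 0, 0], [0, 0, 0], 45],
    [[0, 0, 0], [0, 0, 0], 45],
  ],
  newtons=6,
)

```text
t: 36.83
tool_pos: [0.539, -0.2425, 0.0521]
tcp_rot: [0.057, 0.998, 0.0, -0.009]
contact_force: [-3.6, 0.6, 5.1]
finger_gap: 0.0502
finger_force: 6.0
```

>>> apply_moves(
  deltas=[
    [[0, 0, 0], [0, 0, 0], 70],
    [[0, 0, 0], [0, 0, 0], 70],
    [[0, 0, -0.05], [0, 0, 0], 70],
    [[0, 0, -0.15], [0, 0, 0], 70],
    [[0, 0, -0.2], [0, 0, 0], 70],
  ],
)

```text
t: 37.45
tool_pos: [0.5405, -0.2425, 0.1724]
tcp_rot: [0.057, 0.998, 0.001, -0.009]
contact_force: [0.6, -0.3, 0.3]
finger_gap: 0.0701
finger_force: 0.0
```

>>> apply_moves(
  deltas=[
    [[0, 0, -0.2], [0, 0, 0], 70],
    [[0, 0, -0.1], [0, 0, 0], 70],
    [[0.1, 0, 0], [0, 0, 0], 70],
    [[0.1, 0, 0], [0, 0, 0], 70],
    [[0, 0, 0], [0, 0, 0], 70],
  ],
)

```text
t: 38.08
tool_pos: [0.4816, -0.2363, 0.2634]
tcp_rot: [0.057, 0.998, -0.0, -0.009]
contact_force: [0.2, -0.3, 0.6]
finger_gap: 0.07
finger_force: 0.0
```

```bash
python3 - <<'E'
from h import *
from bench import arm,camera
restview(58); s=arm.sense(); print(s["t"],s["tool_pos"].round(4))
w=camera("wrist"); c=camera("scene")
cv2.imwrite("pics/end.png",np.hstack([cv2.resize(w["image"],(400,400*400//640)),cv2.resize(c["image"][200:325,210:410],(400,250))])[:,:,::-1])
E
```

```text
top 39 195 rect local [  0.5  -0.3 123.5  73.4   0.6] z 41.9 x0.5-99.5 [-61.   62.1] y [-37.4  36. ]
top 55 234 rect local [-5.7 -0.4 48.  87.5 89.6] z 57.6 x0.5-99.5 [-49.5  32.2] y [-24.1  23.5]
scene 39 291 rect local [ -0.4   0.8 128.7  78.8   0.5] z 41.7 x0.5-99.5 [-62.8  63.6] y [-38.1  40.5]
scene 55 416 rect local [ -0.4   0.6  52.8 104.5  88.7] z 58.2 x0.5-99.5 [-51.9  50.3] y [-25.3  26.9]
38.175 [ 0.4838 -0.2364  0.2631]
```

View pics/end.png

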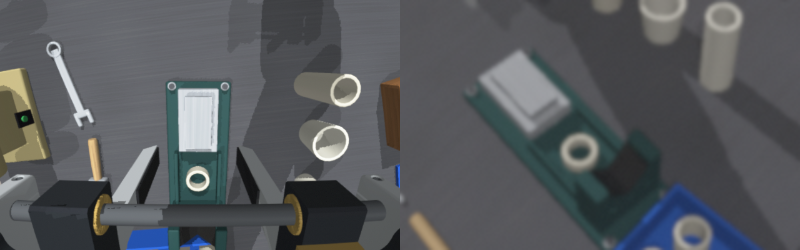

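```bash
python3 - <<'E'
from h import *
from bench import arm,camera
s=arm.sense(); w=camera("wrist"); R=Ro.from_quat(s["tcp_rot"]); H=w["hand_eye"]
v,u=np.nonzero(w["depth"]>0); q=cv2.undistortPoints(np.c_[u,v].astype(float).reshape(-1,1,2),w["mtx"],w["dist_coeffs"])[:,0]
P=R.apply((np.c_[q,np.ones(len(q))]*w["depth"][v,u][:,None])@H[:3,:3].T+H[:3,3])+s["tool_pos"]
Q=Ro.from_euler("z",7,degrees=True).apply(P-CRA[0])*1000
Q=Q[(abs(Q[:,0])<60)&(abs(Q[:,1])<36)]
for lo,hi in((38,45),(46,54),(54,62)):
    a=Q[(Q[:,2]>lo)&(Q[:,2]<hi)]; print(lo,len(a),rect(a/1000) if len(a)>5 else "",np.median(a[:,2]).round(1) if len(a) else "")
a=Q[(Q[:,2]>47)&(Q[:,2]<53)]; print(a[::max(1,len(a)//12)].round(1))
E
```

```text
38 2131 [  0.2  -0.  119.6  72.    0. ] 41.5
46 16 [-50.5  -1.    0.3  45.6   0. ] 46.7
54 3608 [ -0.8   0.2  50.  100.   89.8] 57.4
[[-50.6 -23.8  48.4]
 [-50.5 -21.5  47.6]
 [-50.6 -12.3  48. ]]
```

The stack's top is 50.0 x 100.0 mm, centred on the rest to within 1 mm. The lower packer does not show beyond it.

```bash
python3 -c "
from bench import arm; print(arm.finish_job())"
```

```text
the job is handed in; nothing more can be done
None
```

Both plain packers are stacked squarely on the flat rest, centred to within about 1 mm with no overhang; the slotted packer is still in its pocket, I saw nothing else moved, and the job was handed in after about 38 s.

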